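Hang a check weight on a swinging test hook

ROBOT

A 6-joint arm with a two-finger parallel gripper is mounted at the origin on a cart in front of the work surface, level with it; the furniture and walls round the work are solid. World frame = base frame: x ahead of the robot, y to its left, z up, the work surface at z = 0. Lengths are in m, angles in rad, forces in N, time in s.
With the tool pointing down it reaches from about 0.325 to 0.85 m from the base axis. Payload 4.4 kg.
Tool frame: the origin (TCP) lies midway between the tips of the shut fingers; the grasp point (between the pads) lies 19 mm behind it (arm.grip_point_offset is the distance from the TCP to the grasp point, in m); z points along the fingers, y is the line along which they close (so a half turn about z gives the same grasp; the last joint's range is limited). The gripper opens to 94 mm and grips with 3 to 60 N. Pads are 16 mm wide; open, the fingers measure 119 mm over their backs; the gripper's body (75 mm by 177 mm) begins 78 mm behind the grasp point.
Start: joints at [1.048, 0.207, 1.542, -0, 1.393, -0.15], TCP at [0.209, 0.536, 0.205] pointing down, gripper open.
Joint ranges: [-2.73, 2.73], [-0.86, 2.22], [0.23, 2.46], [-1.11, 4.25], [0.08, 2.63], [-2.82, 2.82]. Speed limits (rad/s): [2.79, 2.79, 3.14, 3.14, 3.14, 3.14].

INTERFACE

Orientations are given as a unit quaternion [w, x, y, z].
In Python, from station import sense, capture, calibration, workorder, models, arm gives the robot as it stands.
- The arm moves only by the tool send_rows, never from a script. Its argument "commands" is a list of rows, each an object with "claw": the closure, from -1 (fully open) to 1 (shut); "dp": the shift along the tool's x, y, z in mm, a list of three; "dr": the turn, a rotation vector about the tool's x, y, z in degrees, a list of three. In form: [{"claw": claw, "dp": [tx, ty, tz], "dr": [wx, wy, wz]}, ...]. A call has 1 to 20 rows; each row is the pose to reach, as a shift and turn from the pose commanded when the call began, along the tool's axes at that moment; what a row does not reach only later rows make up. A row lasts 1/10 s, in which the tool goes at most 50 mm and 8.59 degrees, less where a joint would pass 70% of its speed; a pose out of reach is approached as far as the arm can. A call with a gripper value outside its range is refused whole. The fingers move at their own pace and stop on an object; "force" is the grip in N (left out, the last holds). Time passes only in rows, so rows that repeat a pose let the fingers close. It gives the time, the measured TCP pose, the force, the opening and the grip force at its end, in the units of the state.
- sense(): the state, without advancing time (a new reading comes with each control period).
- capture(name): name is "scene" or "top" or "wrist"; returns the picture (384x512x3 uint8, red, green, blue); there is no depth.
- calibration(name): a dict with "camera_matrix" (3x3 intrinsics, pixels), "view" (4x4, takes a point from world to camera coordinates); the wrist camera has in their place "hand_eye" (4x4, takes a point from camera to tool coordinates, whose origin is the TCP and whose axes are the flange's). Camera axes: x right, y up, looking along -z (the intrinsics and any distortion apply to the point x, -y, -z); pixel columns grow to the right and rows downward; lengths in m; the calibration is good to about 2 mm. A picture is of the moment at which its call begins: read the wrist's pose just before it. calibration takes no time and is no camera call.
- workorder.close_job(): hands the job in; it is judged then, once.
Trained networks look in the newest picture that a camera, given by its name, has taken for a name from the list of things; names that differ only in an ending like _2 or _b are one class to them, and where a whole thing is asked for, a point or a joint stands for the part that bears it (a point fixed in the world has none). Each returns a list of dicts, best first, with "conf" (0 to 1); they miss things now and then, are a little off and sometimes report something else, mostly with a low value. They report only what shows in the picture. A call takes as long as a camera call. They do not tell look-alikes from the thing itself.
- models.spot_in(camera, query): "box" ([centre column, centre row, width, height] in pixels, round what is visible of it).
- models.tip_of(camera, query): "pixel" ([column, row] in pixels: a listed point, or the origin of a listed thing).
The state is a dict: "t": time; "joints": joint angles; "joint_velocities": joint speeds; "tau": joint torques, N m; "position": TCP position; "orientation": TCP orientation; "contact_force": force on the tool from outside, world axes, zero at the start; "torque": the same for the moment, N m; "grip_width": opening from 0.0 (shut) to 1.0 (fully open); "grasp_force": force on a finger pad.
Only numpy, scipy, OpenCV 4.12 (cv2) and the standard library are available. Lean on these libraries where they do the work, as an engineer would, in place of code of your own. Each camera call takes 0.05 s, during which the arm holds its last target. There are 200 camera calls.

TASK

The hook of the test gallows is parked to one side: push the red knob on the boom fully back to draw the parking bolt, and steady the hook, which then swings freely, with a touch until it hangs plumb and still. Hang the brass check weight on it, pressing the weight's lower cross bar down past the red spring keeper until it is fully home on the load pin, bear down on it there with about 10 newtons for a moment to seat it, then let go and leave it hanging quietly under the closed keeper. Never push on the hook or the gallows with more than about 15 newtons, and do not disturb the black relay box or the white bottle.

Things in the scene. Friction and masses are not known exactly. Their poses are not given: they have to be found in the camera images.
- stand: gallows, fixed. Origin: post axis at bench level; x points from hook to post, y left, z up. Base 110 x 150 x 12 mm, post 26 mm thick, blue boom 22 mm wide, forward to x -0.056, its top at z 0.288. The boom is set up to 15 mm higher or lower from run to run, not reported: all heights given shift with it, so find the saddle by feel. Swing axis: along x at y 0, z 0.277.
- plumb (a point): fixed point in the stand at x -0.165, y 0, z 0.152 (stand axes): where the hook's saddle is when plumb, at the boom's MIDDLE setting (does not follow hook or boom). Hook, 8 mm bar: shank at x -0.092, cranked forward below z 0.210 to a J open upward: back bar x -0.151, saddle underside z 0.144, tip x -0.179 to z 0.186, throat 20 mm. The sprung hanger gives 1 mm per 10 N down.
- bolt (a joint): parking bolt, m: 0 = hook parked, 0.022 = fully drawn. Its upright red knob (16 mm thick, z 0.297 to 0.331, shifting with the boom) stands on the boom at x -0.030, y 0 of the stand; push it along the stand's +x. 2 N friction, stays where left. Drawn past about 0.012 the hook is let go and swings for a minute and more.
- hook (a joint): swing of the hook (0.16 kg) about the stand's x axis, rad: 0 = plumb, positive = J displaced to the stand's +y (saddle 125 mm below the axis). Parked at 0.32; once the bolt is drawn it swings freely about plumb, about 1.5 times a second, almost undamped.
- keeper (a joint): red spring flap 16 x 10 x 3 mm across the throat, hinged on the back bar 25 mm above the saddle, rad: 0 = closed (level), 1.45 = folded down. Pressing a bar down past it takes 3 to 6 N; it snaps shut above the bar when the bar is home.
- load_pin (a joint): brass pin in the saddle, m: 0 = free (its round end stands 3 mm above the saddle), 0.003 = pressed flush by the bar; takes 1 N.
- weight: check weight, 0.22 to 0.30 kg, upright on a 2 mm mat. Origin: underside centre; y along its bars. Brass body 54 mm wide, 36 high; 9 mm uprights at y +-0.019 (29 mm clear between); lower cross bar 9 mm round, underside z 0.126 (goes in the hook), window of 90 mm below it; upper bar z 0.165 to 0.174; yellow grip block 24 (x) x 20 (y) x 36 mm, centre z 0.191. The hook reaches through both windows.
- relay_box: small black relay box, 42 x 52 x 36 mm, loose bystander. Origin: centre of underside.
- white_bottle: white screw-cap bottle, 51 mm diameter, 96 mm high, loose bystander. Origin: centre of underside.
Things that resemble listed ones, but are neither listed nor needed, are in the scene too. Of the things that look like the weight, take the one that is farthest from the robot's base at the start.

How it is judged:
By the outcome, as a careful person would: the job done as asked, in the order asked, and still so for the second after the job is handed in, with the robot touching nothing.
It also fails if it takes over 72 s, if anything falls off the work surface, if the arm or the gripper's body presses on something with over 40 N, if the wrist force passes 120 N, or if a joint passes its speed limit or range.

## Working session

There is one attempt and no reset: what is moved stays moved. The work goes in short steps, Python scripts to look and compute and a tool call to move; the robot and the scene stay as the last step left them, time stands still between calls to the robot, and variables do not carry over. Pictures are saved under pics/ and viewed, at most 10 in all, crops included, and the job is handed in when it is done.

Besides the shell and the picture viewer there is one more tool, called after "Request:" by a JSON object that holds its "method" and its "body", one argument or row to a line. send_rows: Moves the arm, as the interface text tells. Its arguments: {"type":"object","properties":{"commands":{"type":"array"},"force":{"type":"number"}},"required":["commands"]}

```bash
mkdir -p pics; ls; cat > h.py <<'E'
import numpy as np, cv2
from station import sense, capture, calibration, workorder, models, arm
from scipy.spatial.transform import Rotation as R
def save(n,img): cv2.imwrite('pics/'+n+'.png',img[:,:,::-1])
def cam(name,s=None):
    c=calibration(name);K=np.array(c['camera_matrix'])
    if 'view' in c: V=np.array(c['view'])
    else:
        s=s or sense();T=np.eye(4);q=s['orientation'];T[:3,:3]=R.from_quat([q[1],q[2],q[3],q[0]]).as_matrix();T[:3,3]=s['position']
        V=np.linalg.inv(T@np.array(c['hand_eye']))
    return K,V,c
def proj(name,P,s=None):
    K,V,c=cam(name,s);p=V[:3,:3]@np.array(P)+V[:3,3];d=np.array([p[0],-p[1],-p[2]]);q=K@d;return q[:2]/q[2]
def ray(name,px,s=None):
    K,V,c=cam(name,s);d=np.linalg.inv(K)@[px[0],px[1],1];d=np.array([d[0],-d[1],-d[2]])
    Rw=V[:3,:3].T;return -Rw@V[:3,3],Rw@d
def atz(name,px,z,s=None):
    o,d=ray(name,px,s);return o+d*(z-o[2])/d[2]
def tri(*rays):
    A=np.zeros((3,3));b=np.zeros(3)
    for o,d in rays:
        d=d/np.linalg.norm(d);M=np.eye(3)-np.outer(d,d);A+=M;b+=M@o
    return np.linalg.solve(A,b)
E
python3 - <<'E'
from h import *
s=sense();print(s['t'],s['position'],s['orientation'],s['contact_force'],arm.grip_point_offset)
for n in('scene','top'):
    im=capture(n);save(n+'0',im);c=calibration(n);print(n,{k:np.round(np.array(v),3).tolist() for k,v in c.items()})
    for q in('stand','weight','hook','bolt','keeper','relay_box','white_bottle'):
        print(q,[(round(r['conf'],2),np.round(r['box']).tolist()) for r in models.spot_in(n,q)])
    for q in('stand','weight','plumb'):
        print('tip',q,[(round(r['conf'],2),np.round(r['pixel'],1).tolist()) for r in models.tip_of(n,q)])
im=cv2.hconcat([cv2.imread('pics/scene0.png'),cv2.imread('pics/top0.png')]);cv2.imwrite('pics/both0.png',cv2.resize(im,(800,300),interpolation=cv2.INTER_AREA))
print(sense()['t'])
E
```

```text
pics
0.0 [0.20849643 0.53501424 0.20430679] [-3.71031545e-04  1.84821749e-01  9.82771419e-01 -1.05859705e-03] [ 0.18382618 -0.65462817 -1.05360468] 0.0188
scene {'camera_matrix': [[406.566, 0.0, 268.462], [0.0, 406.566, 194.383], [0.0, 0.0, 1.0]], 'view': [[0.416, -0.909, -0.022, -0.456], [0.531, 0.223, 0.818, -0.386], [-0.738, -0.352, 0.575, -0.8], [0.0, 0.0, 0.0, 1.0]]}
stand [(0.76, [232.0, 170.0, 80.0, 105.0])]
weight [(0.96, [253.0, 268.0, 22.0, 77.0]), (0.93, [319.0, 241.0, 27.0, 76.0]), (0.78, [290.0, 266.0, 23.0, 82.0]), (0.65, [322.0, 219.0, 17.0, 33.0])]
hook [(0.66, [214.0, 171.0, 38.0, 60.0])]
bolt [(0.7, [227.0, 143.0, 20.0, 50.0])]
keeper []
relay_box [(0.78, [346.0, 241.0, 21.0, 22.0])]
white_bottle [(0.73, [321.0, 219.0, 18.0, 33.0]), (0.58, [234.0, 171.0, 83.0, 104.0])]
tip stand [(0.59, [240.9, 209.1])]
tip weight [(0.94, [252.1, 298.4]), (0.9, [290.8, 296.3]), (0.7, [317.5, 271.4])]
tip plumb [(0.67, [213.1, 199.4])]
top {'camera_matrix': [[412.57, 0.0, 255.224], [0.0, 412.57, 196.178], [0.0, 0.0, 1.0]], 'view': [[-0.444, -0.896, -0.007, 0.046], [0.867, -0.432, 0.248, -0.63], [-0.225, 0.104, 0.969, -0.892], [0.0, 0.0, 0.0, 1.0]]}
stand [(0.92, [189.0, 206.0, 68.0, 108.0])]
weight [(0.97, [329.0, 187.0, 26.0, 41.0]), (0.81, [341.0, 236.0, 35.0, 32.0]), (0.67, [316.0, 268.0, 32.0, 17.0]), (0.6, [188.0, 207.0, 71.0, 104.0])]
hook [(0.92, [191.0, 222.0, 23.0, 70.0]), (0.22, [188.0, 207.0, 72.0, 110.0])]
bolt [(0.63, [177.0, 179.0, 22.0, 43.0]), (0.21, [316.0, 150.0, 23.0, 24.0])]
keeper [(0.19, [191.0, 222.0, 21.0, 68.0])]
relay_box [(0.79, [316.0, 150.0, 18.0, 28.0])]
white_bottle [(0.91, [282.0, 150.0, 26.0, 30.0])]
tip stand [(0.71, [189.0, 195.5])]
tip weight [(0.79, [321.2, 195.4]), (0.64, [312.9, 271.8]), (0.59, [329.9, 242.1])]
tip plumb [(0.97, [208.5, 240.0])]
1.1
```

View pics/scene0.png

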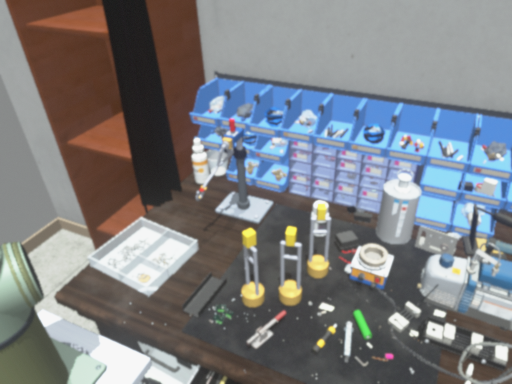

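View pics/top0.png

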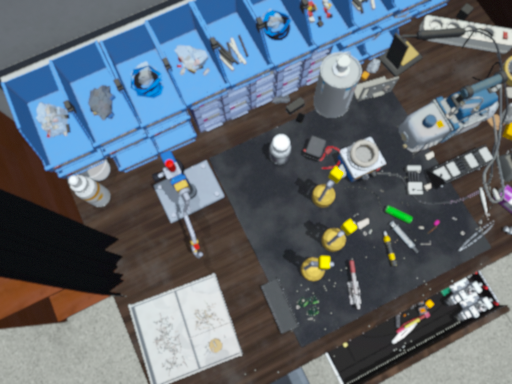

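The scene view shows the gallows at (240,170) with its hook parked at about (208,180). Three weights have their bases at (252,298), (291,296) and (318,271), and the bottle is behind the third one. The top view shows the weight bodies at (312,268), (333,239) and (323,195), relay box (315,149), bottle (281,149), and stand (188,192). Next I work out positions and range from the base.

```bash
python3 - <<'E'
from h import *
im=cv2.imread('pics/top0.png')
big=lambda a:cv2.resize(a,None,fx=4,fy=4,interpolation=cv2.INTER_CUBIC)
a=cv2.resize(im[120:290,130:260],(456,596),interpolation=cv2.INTER_CUBIC)
b=cv2.resize(im[130:290,270:365],(344,596),interpolation=cv2.INTER_CUBIC)
cv2.imwrite('pics/topcrop.png',cv2.hconcat([a,b]))
for t,s_ in (((321.2,195.4),(317.5,271.4)),((329.9,242.1),(290.8,296.3)),((312.9,271.8),(252.1,298.4))):
    P=tri(ray('top',t),ray('scene',s_));print('weight',t,P.round(4),atz('top',t,.002).round(4),atz('scene',s_,.002).round(4),np.hypot(*P[:2]))
for n,px in(('top',(189,195.5)),('scene',(240.9,209.1))): print('stand',n,atz(n,px,0).round(4))
for n,px in(('top',(208.5,240)),('scene',(213.1,199.4))): print('plumb',n,atz(n,px,.152).round(4))
print('plumb tri',tri(ray('top',(208.5,240)),ray('scene',(213.1,199.4))).round(4),'stand tri',tri(ray('top',(189,195.5)),ray('scene',(240.9,209.1))).round(4))
print('bottle',atz('top',(282,150),.05),'relay',atz('top',(316,150),.02))
E
```

```text
weight (321.2, 195.4) [ 0.5302 -0.4001 -0.0071] [ 0.5297 -0.3991  0.002 ] [ 0.5203 -0.4014  0.002 ] 0.6642269990799441
weight (329.9, 242.1) [ 0.4177 -0.3653 -0.002 ] [ 0.4153 -0.3611  0.002 ] [ 0.4173 -0.3694  0.002 ] 0.5548984545230948
weight (312.9, 271.8) [ 0.3704 -0.2886  0.007 ] [ 0.3702 -0.289   0.002 ] [ 0.3744 -0.2869  0.002 ] 0.4696019380298785
stand top [ 0.6804 -0.0972  0.    ]
stand scene [ 0.6802 -0.0954  0.    ]
plumb top [ 0.5263 -0.1006  0.152 ]
plumb scene [ 0.5148 -0.1117  0.152 ]
plumb tri [ 0.5292 -0.1007  0.1392] stand tri [ 0.6796 -0.0966  0.001 ]
bottle [ 0.66856424 -0.35549512  0.05      ] relay [ 0.63881885 -0.44048255  0.02      ]
```

View pics/topcrop.png

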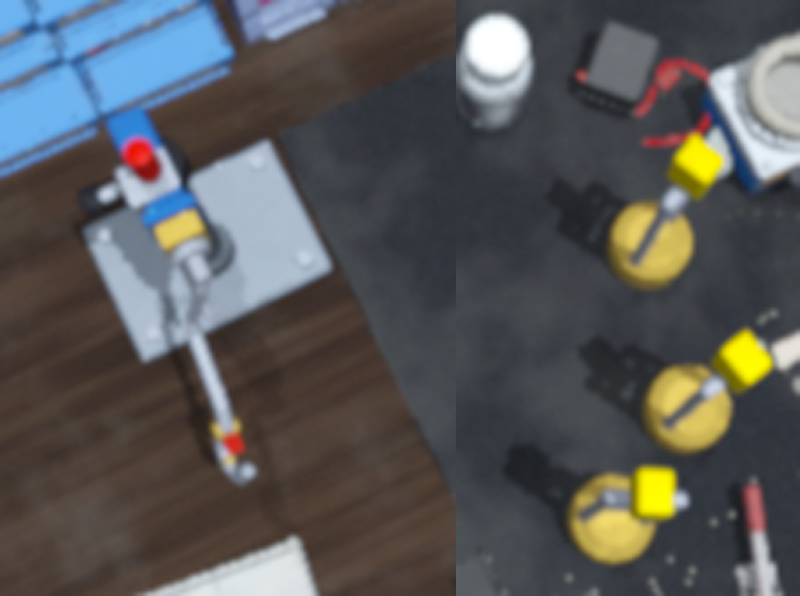

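The look-alikes in the top view are A at (321,195), 0.664 m from the base, B at (330,242), 0.555 m, and C at (313,272), 0.470 m. A is the farthest from the base, so A is the weight meant. The crop shows it clear of the relay box and bottle. It also shows the red knob on the boom, the base corners, and the hook parked toward its tip at about (196,252). Next I fit the stand yaw and the knob height.

```bash
python3 - <<'E'
from h import *
c=[(85,228),(268,140),(330,268),(145,360)]
W=[atz('top',(130+x/3.508,120+y/3.506),.012)[:2] for x,y in c];W=np.array(W);print(W.round(4),W.mean(0))
ey=W[[0,3]].mean(0)-W[[1,2]].mean(0);ex=W[[0,1]].mean(0)-W[[3,2]].mean(0)
print('yaw from ey',np.degrees(np.arctan2(-ey[0],ey[1])),np.linalg.norm(ey),'ex',np.degrees(np.arctan2(ex[1],ex[0])),np.linalg.norm(ex))
def red(n,roi):
    im=cv2.imread(f'pics/{n}0.png');x0,y0,x1,y1=roi;h=cv2.cvtColor(im[y0:y1,x0:x1],cv2.COLOR_BGR2HSV)
    m=((h[...,0]<8)|(h[...,0]>172))&(h[...,1]>150)&(h[...,2]>90)
    k,l,st,ce=cv2.connectedComponentsWithStats(m.astype(np.uint8))
    return [(st[i].tolist(),(ce[i]+[x0,y0]).round(1).tolist()) for i in range(1,k) if st[i,4]>4]
print(red('top',(150,140,260,280)),red('scene',(190,100,260,215)))
im=cv2.imread('pics/scene0.png')[110:225,185:285];cv2.imwrite('pics/scrop.png',cv2.resize(im,None,fx=5,fy=5,interpolation=cv2.INTER_CUBIC))
E
```

```text
[[ 0.7414 -0.0296]
 [ 0.7434 -0.1768]
 [ 0.635  -0.176 ]
 [ 0.6326 -0.0298]] [ 0.68810005 -0.10304868]
yaw from ey 0.8496067192993647 0.14671802815644233 ex -0.1397007954155137 0.10862202068767556
[([15, 20, 10, 11, 69], [169.9, 165.2]), ([44, 104, 6, 6, 26], [196.8, 246.1])] [([40, 20, 4, 11, 36], [231.6, 124.4]), ([10, 88, 3, 3, 7], [200.9, 189.3])]
```

View pics/scrop.png

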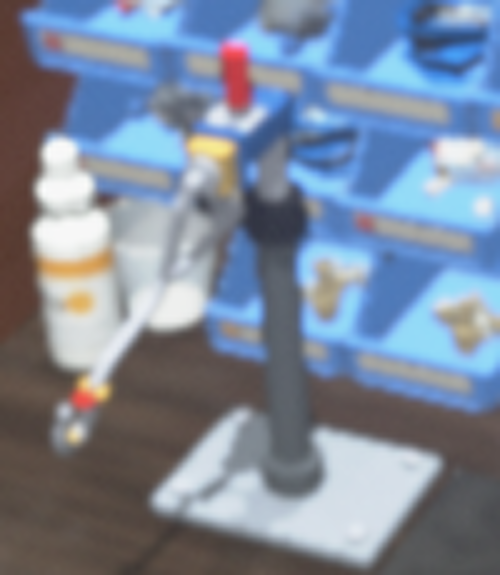

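The crop shows the red knob from (231.6,119) to (232.4,131) in the scene picture. It stands on the boom, with the hook hanging forward and to the left (stand +y).

```bash
python3 - <<'E'
from h import *
P=tri(ray('top',(169.9,165.2)),ray('scene',(231.9,125)));print('knob',P.round(4))
for px in((231.6,119),(232.4,131)):
    o,d=ray('scene',px);t=(P[0]-o[0])/d[0];print((o+t*d).round(4))
print('stand from knob',P+[.030,0,-.314])
K=tri(ray('top',(196.8,246.1)),ray('scene',(200.9,189.3)));print('keeper',K.round(4))
# expected: keeper at hook 0.32: r=.277-.177=.100
print('expected rel stand', -.163, .1*np.sin(.32), .277-.1*np.cos(.32))
for S in([.68,-.0965,0],[.688,-.103,0]):
  for dz in(0,.01): print(S,dz,proj('top',np.array(S)+[-.03,0,.314+dz]).round(1),proj('scene',np.array(S)+[-.03,0,.314+dz]).round(1),proj('top',np.array(S)+[-.163,.0315,.182+dz]).round(1),proj('scene',np.array(S)+[-.163,.0315,.182+dz]).round(1))
print(sense()['joints'])
E
```

```text
knob [ 0.6574 -0.1012  0.2976]
[ 0.6574 -0.1017  0.3149]
[ 0.6574 -0.1011  0.28  ]
stand from knob [ 0.68735269 -0.10120144 -0.01638473]
keeper [ 0.5217 -0.0737  0.1695]
expected rel stand -0.163 0.03145665606161178 0.18207645819175594
[0.68, -0.0965, 0] 0 [167.2 166.9] [228.5 120.1] [192.8 249.7] [196.9 185.5]
[0.68, -0.0965, 0] 0.01 [166.  165.1] [228.2 116.6] [192.  249.1] [196.4 182.3]
[0.688, -0.103, 0] 0 [168.8 161.6] [232.2 119.3] [194.1 244.8] [200.7 184.4]
[0.688, -0.103, 0] 0.01 [167.6 159.8] [231.9 115.8] [193.3 244.1] [200.2 181.2]
[ 1.04851860e+00  2.06623515e-01  1.54144763e+00 -3.15763557e-05
  1.39354172e+00 -1.50534157e-01]
```

```bash
cat >> h.py <<'E'
def go(p,yaw_y=90.,s=None):
    """dp mm and dr deg (tool axes) to TCP p, tool down, tool y at world angle yaw_y"""
    s=s or sense();q=s['orientation'];T=R.from_quat([q[1],q[2],q[3],q[0]])
    a=np.radians(yaw_y);y=np.array([np.cos(a),np.sin(a),0]);z=np.array([0,0,-1.]);G=R.from_matrix(np.column_stack([np.cross(y,z),y,z]))
    return T.inv().apply(np.array(p)-s['position']).__mul__(1000).round(1),np.degrees((T.inv()*G).as_rotvec()).round(2)
def st():
    s=sense();print('t',round(s['t'],2),'p',s['position'].round(4) if hasattr(s['position'],'round') else np.round(s['position'],4),'F',np.round(s['contact_force'],2),'w',round(s['grip_width'],3),'g',round(s['grasp_force'],2),'j',np.round(s['joints'],2));return s
E
python3 - <<'E'
from h import *
st();print(go([.56,-.10,.42],90.5))
print(np.array(calibration('wrist')['hand_eye']).round(3).tolist())
for px in((190,130),(100,220),(60,160)): print(px,[atz('top',px,z).round(3).tolist() for z in(0,.2)])
E
```

```text
t 1.1 p [0.2089 0.5357 0.2055] F [-0.72  0.72  0.85] w 0.996 g 0.0 j [ 1.05  0.21  1.54 -0.    1.39 -0.15]
(array([-558. , -464.8, -214.5]), array([ -0. ,   0. , -21.8]))
[[-0.0, 0.969, 0.245, 0.071], [1.0, 0.0, -0.0, 0.001], [-0.001, 0.245, -0.969, -0.179], [0.0, 0.0, 0.0, 1.0]]
(190, 130) [[0.844, -0.173, 0.0], [0.75, -0.166, 0.2]]
(100, 220) [[0.722, 0.13, 0.0], [0.653, 0.078, 0.2]]
(60, 160) [[0.919, 0.167, 0.0], [0.811, 0.107, 0.2]]
```

Request:
{"method": "send_rows", "body": {
  "commands": [
    {"claw":1,"dp":[0,0,-40],"dr":[0,0,0]},
    {"claw":1,"dp":[0,0,-90],"dr":[0,0,0]},
    {"claw":1,"dp":[-60,-50,-140],"dr":[0,0,-4]},
    {"claw":1,"dp":[-120,-100,-180],"dr":[0,0,-8]},
    {"claw":1,"dp":[-180,-150,-214],"dr":[0,0,-12]},
    {"claw":1,"dp":[-558,-465,-214],"dr":[0,0,-22]},
    {"claw":1,"dp":[-558,-465,-214],"dr":[0,0,-22]},
    {"claw":1,"dp":[-558,-465,-214],"dr":[0,0,-22]},
    {"claw":1,"dp":[-558,-465,-214],"dr":[0,0,-22]},
    {"claw":1,"dp":[-558,-465,-214],"dr":[0,0,-22]},
    {"claw":1,"dp":[-558,-465,-214],"dr":[0,0,-22]},
    {"claw":1,"dp":[-558,-465,-214],"dr":[0,0,-22]},
    {"claw":1,"dp":[-558,-465,-214],"dr":[0,0,-22]},
    {"claw":1,"dp":[-558,-465,-214],"dr":[0,0,-22]},
    {"claw":1,"dp":[-558,-465,-214],"dr":[0,0,-22]},
    {"claw":1,"dp":[-558,-465,-214],"dr":[0,0,-22]},
    {"claw":1,"dp":[-558,-465,-214],"dr":[0,0,-22]},
    {"claw":1,"dp":[-558,-465,-214],"dr":[0,0,-22]}
  ],
  "force": 5
}}

```text
t: 2.9
position: [0.5613, -0.1053, 0.4178]
orientation: [-0.001, -0.003, 1.0, -0.0]
contact_force: [0.3, 0.6, -0.3]
grip_width: 0.007
grasp_force: 0.0
```

```bash
python3 - <<'E'
from h import *
s=st();im=capture('wrist');save('w1',im);print(s['orientation'])
for dz in(-.015,):
  for n,P in dict(knobtop=[.657,-.102,.316],plumb=[.522,-.103,.137],keeper=[.522,-.072,.167]).items(): print(n,proj('wrist',P,s).round(1))
h=cv2.cvtColor(im,cv2.COLOR_RGB2HSV);m=((h[...,0]<8)|(h[...,0]>172))&(h[...,1]>150)&(h[...,2]>90)
k,l,stt,ce=cv2.connectedComponentsWithStats(m.astype(np.uint8))
print([(stt[i].tolist(),ce[i].round(1).tolist()) for i in range(1,k) if stt[i,4]>15])
E
```

```text
t 2.9 p [ 0.5613 -0.1053  0.4178] F [ 0.3   0.64 -0.33] w 0.007 g 0.0 j [-0.34  0.13  1.21 -0.    1.81 -1.91]
[-8.75621350e-04 -2.97981195e-03  9.99995054e-01 -4.96750901e-04]
knobtop [256.9 292.8]
plumb [256.2 128.5]
keeper [281.4 130.3]
[([277, 127, 9, 9, 78], [280.8, 131.1]), ([36, 156, 29, 8, 58], [49.5, 158.6]), ([28, 170, 22, 18, 65], [36.5, 180.4]), ([51, 175, 11, 8, 23], [55.4, 178.2]), ([254, 285, 3, 13, 24], [255.0, 292.5])]
```

View pics/w1.png

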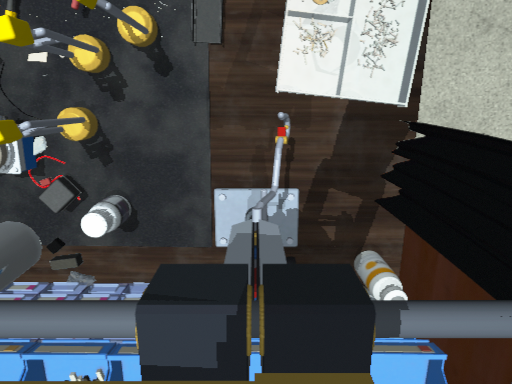

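The wrist view shows the keeper at (281,131), as predicted, and the base square to the frame from (215,188) to (299,246). So the stand is at about (0.687, -0.103) with yaw near 0. Moving down in front of the knob.

Request:
{"method": "send_rows", "body": {
  "commands": [
    {"claw":1,"dp":[-40,2,30],"dr":[0,0,0]},
    {"claw":1,"dp":[-54,2,70],"dr":[0,0,0]},
    {"claw":1,"dp":[-54,2,105],"dr":[0,0,0]},
    {"claw":1,"dp":[-54,2,119],"dr":[0,0,0]},
    {"claw":1,"dp":[-54,2,121],"dr":[0,0,0]},
    {"claw":1,"dp":[-54,2,121],"dr":[0,0,0]}
  ]
}}

```text
t: 3.55
position: [0.6141, -0.097, 0.3003]
orientation: [0.001, -0.006, 1.0, -0.0]
contact_force: [0.5, 0.3, -0.8]
grip_width: 0.006
grasp_force: 0.0
```

```bash
python3 - <<'E'
from h import *
st();a=capture('scene');print(models.spot_in('scene','bolt'));im=a[80:230,165:315]
save('s2',cv2.resize(im,(600,600),interpolation=cv2.INTER_CUBIC))
E
```

```text
t 3.55 p [ 0.6141 -0.097   0.3003] F [ 0.49  0.32 -0.76] w 0.006 g 0.0 j [-0.3   0.25  1.29  0.    1.59 -1.88]
[{'box': [228.8, 141.8, 14.7, 47.4], 'conf': 0.58}]
```

View pics/s2.png

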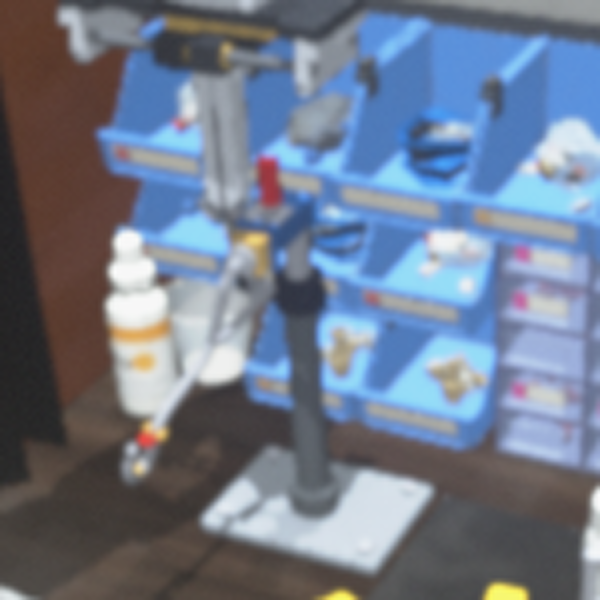

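The crop shows the fingers hanging just in front of the knob, at crop (228,150) against the knob at (268,182), and clear of the boom. Centring on y and pushing.

Request:
{"method": "send_rows", "body": {
  "commands": [
    {"claw":1,"dp":[-10,-5,1],"dr":[0,0,0]},
    {"claw":1,"dp":[-20,-5,1],"dr":[0,0,0]},
    {"claw":1,"dp":[-26,-5,1],"dr":[0,0,0]},
    {"claw":1,"dp":[-30,-5,1],"dr":[0,0,0]},
    {"claw":1,"dp":[-33,-5,1],"dr":[0,0,0]},
    {"claw":1,"dp":[-35,-5,1],"dr":[0,0,0]}
  ]
}}

```text
t: 4.25
position: [0.6491, -0.1023, 0.2973]
orientation: [-0.0, -0.006, 1.0, -0.0]
contact_force: [-2.2, -0.8, 1.6]
grip_width: 0.009
grasp_force: 1.1
```

Request:
{"method": "send_rows", "body": {
  "commands": [
    {"claw":1,"dp":[-3,0,0],"dr":[0,0,0]},
    {"claw":1,"dp":[-6,0,0],"dr":[0,0,0]},
    {"claw":1,"dp":[-9,0,0],"dr":[0,0,0]}
  ]
}}

```text
t: 4.55
position: [0.6579, -0.1022, 0.2973]
orientation: [-0.0, -0.006, 1.0, -0.0]
contact_force: [-1.6, -1.7, 0.8]
grip_width: 0.005
grasp_force: 1.2
```

Request:
{"method": "send_rows", "body": {
  "commands": [
    {"claw":1,"dp":[-1,0,0],"dr":[0,0,0]},
    {"claw":1,"dp":[-2,0,0],"dr":[0,0,0]}
  ]
}}

```text
t: 4.75
position: [0.6593, -0.1022, 0.2973]
orientation: [-0.001, -0.006, 1.0, -0.0]
contact_force: [-5.8, -1.8, 1.4]
grip_width: 0.003
grasp_force: 2.6
```

Request:
{"method": "send_rows", "body": {
  "commands": [
    {"claw":1,"dp":[-1,0,0],"dr":[0,0,0]},
    {"claw":1,"dp":[-2,0,0],"dr":[0,0,0]}
  ]
}}

```text
t: 4.95
position: [0.6595, -0.1022, 0.2974]
orientation: [-0.003, -0.006, 1.0, -0.0]
contact_force: [-9.9, -1.8, 3.3]
grip_width: 0.007
grasp_force: 5.1
```

The knob stalled at x = 0.6595 with 10 N against the stop, so the bolt is fully drawn. Retreating, opening, and coming in from the front to straddle the swinging tip.

Request:
{"method": "send_rows", "body": {
  "commands": [
    {"claw":1,"dp":[10,0,0],"dr":[0,0,0]},
    {"claw":1,"dp":[50,0,0],"dr":[0,0,0]},
    {"claw":-1,"dp":[100,0,0],"dr":[0,0,0]},
    {"claw":-1,"dp":[150,0,0],"dr":[0,0,0]},
    {"claw":-1,"dp":[200,0,20],"dr":[0,0,0]},
    {"claw":-1,"dp":[222,0,60],"dr":[0,0,0]},
    {"claw":-1,"dp":[222,0,100],"dr":[0,0,0]},
    {"claw":-1,"dp":[222,0,130],"dr":[0,0,0]},
    {"claw":-1,"dp":[222,0,138],"dr":[0,0,0]},
    {"claw":-1,"dp":[222,0,138],"dr":[0,0,0]},
    {"claw":-1,"dp":[222,0,138],"dr":[0,0,0]},
    {"claw":-1,"dp":[222,0,138],"dr":[0,0,0]},
    {"claw":-1,"dp":[222,0,138],"dr":[0,0,0]}
  ]
}}

```text
t: 6.25
position: [0.4413, -0.1052, 0.1611]
orientation: [0.002, -0.006, 1.0, -0.001]
contact_force: [0.1, 0.7, -0.3]
grip_width: 0.9
grasp_force: 0.0
```

```bash
python3 - <<'E'
from h import *
s=st()
ims=[];C=[]
for i in range(10):
    im=capture('wrist');ims.append(im)
    h=cv2.cvtColor(im,cv2.COLOR_RGB2HSV);m=((h[...,0]<8)|(h[...,0]>172))&(h[...,1]>150)&(h[...,2]>90);m[:, :120]=0;m[:,400:]=0
    k,l,stt,ce=cv2.connectedComponentsWithStats(m.astype(np.uint8))
    C.append([(int(stt[j,4]),ce[j].round(1).tolist()) for j in range(1,k) if stt[j,4]>25])
for c in C: print(c)
save('w2',cv2.resize(cv2.hconcat([ims[0],ims[6]]),(800,300),interpolation=cv2.INTER_AREA))
print('plumb keeper',proj('wrist',[.522,-.1025,.162],s))
E
```

```text
t 6.25 p [ 0.4413 -0.1052  0.1611] F [ 0.08  0.67 -0.3 ] w 0.9 g 0.0 j [-0.43 -0.01  1.88  0.    1.27 -2.01]
[(259, [265.3, 364.3])]
[(268, [248.4, 365.0])]
[(269, [232.6, 366.4])]
[(278, [222.1, 368.1])]
[(283, [219.2, 369.2])]
[(287, [224.5, 368.9])]
[(262, [236.8, 368.4])]
[(257, [253.0, 368.0])]
[(264, [269.7, 369.0])]
[(267, [282.5, 370.4])]
plumb keeper [256.13521157 359.84225095]
```

View pics/w2.png

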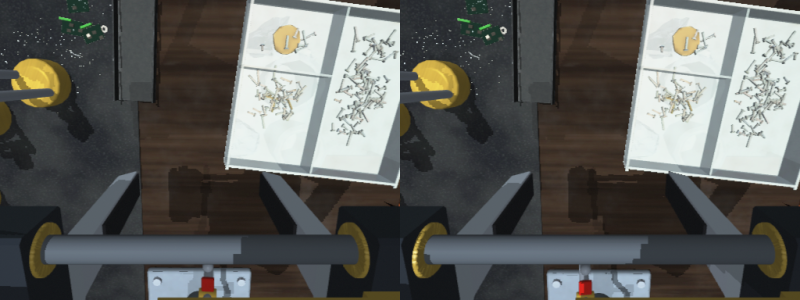

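The wrist view shows the red keeper swinging below the gripper, with columns from about 219 to 290. I fit its centre, which gives the true plumb position.

```bash
python3 - <<'E'
from h import *
from scipy.optimize import curve_fit
s=st();x=[];ts=[]
for i in range(16):
    ts.append(sense()['t']);im=capture('wrist')
    h=cv2.cvtColor(im,cv2.COLOR_RGB2HSV);m=((h[...,0]<8)|(h[...,0]>172))&(h[...,1]>150)&(h[...,2]>90);m[:, :120]=0;m[:,400:]=0;m[:300]=0
    mm=cv2.moments(m.astype(np.uint8));x.append((mm['m10']/mm['m00'],mm['m01']/mm['m00']))
x=np.array(x);f=lambda t,c,a,b,w:c+a*np.sin(w*t)+b*np.cos(w*t)
p,_=curve_fit(f,np.array(ts)-ts[0],x[:,0],[250,10,30,9.4]);print(p,np.hypot(p[1],p[2]),x[:,0].round(1),x[:,1].mean())
s=st()
for z in(.159,.162,.165):print(atz('wrist',(p[0],x[:,1].mean()),z,s).round(4))
print(go([.504,-.1025,.158],90))
E
```

```text
t 6.75 p [ 0.4398 -0.1047  0.1594] F [ 0.23 -0.87  0.55] w 1.003 g 0.0 j [-0.43 -0.01  1.88  0.    1.27 -2.01]
[253.93800441   4.49923397  34.51715532   9.78629474] 34.80915278755508 [288.6 286.7 277.  262.  245.  230.2 221.1 219.6 226.1 239.2 255.8 271.8
 283.6 288.5 285.4 274.8] 369.82257012486684
t 7.55 p [ 0.4399 -0.1047  0.1595] F [ 0.47 -0.41 -0.35] w 1.0 g 0.0 j [-0.43 -0.01  1.88 -0.    1.27 -2.01]
[ 0.5288 -0.1033  0.159 ]
[ 0.5261 -0.1033  0.162 ]
[ 0.5235 -0.1033  0.165 ]
(array([-64.1,   1.4,   1.5]), array([-0. , -0. ,  0.7]))
```

Request:
{"method": "send_rows", "body": {
  "commands": [
    {"claw":-1,"dp":[-20,1.5,1.5],"dr":[0,0,0.7]},
    {"claw":-1,"dp":[-40,1.5,1.5],"dr":[0,0,0.7]},
    {"claw":-1,"dp":[-60,1.5,1.5],"dr":[0,0,0.7]},
    {"claw":-0.8,"dp":[-65,1.5,1.5],"dr":[0,0,0.7]},
    {"claw":-0.7,"dp":[-65,1.5,1.5],"dr":[0,0,0.7]},
    {"claw":-0.6,"dp":[-65,1.5,1.5],"dr":[0,0,0.7]},
    {"claw":-0.5,"dp":[-65,1.5,1.5],"dr":[0,0,0.7]},
    {"claw":-0.45,"dp":[-65,1.5,1.5],"dr":[0,0,0.7]},
    {"claw":-0.4,"dp":[-65,1.5,1.5],"dr":[0,0,0.7]},
    {"claw":-0.35,"dp":[-65,1.5,1.5],"dr":[0,0,0.7]},
    {"claw":-0.3,"dp":[-65,1.5,1.5],"dr":[0,0,0.7]},
    {"claw":-0.26,"dp":[-65,1.5,1.5],"dr":[0,0,0.7]},
    {"claw":-0.22,"dp":[-65,1.5,1.5],"dr":[0,0,0.7]},
    {"claw":-0.18,"dp":[-65,1.5,1.5],"dr":[0,0,0.7]},
    {"claw":-0.14,"dp":[-65,1.5,1.5],"dr":[0,0,0.7]},
    {"claw":-0.1,"dp":[-65,1.5,1.5],"dr":[0,0,0.7]}
  ],
  "force": 3
}}

```text
t: 9.15
position: [0.5049, -0.1024, 0.1579]
orientation: [0.0, 0.0, 1.0, 0.0]
contact_force: [-0.5, -0.3, 0.1]
grip_width: 0.555
grasp_force: 0.0
```

```bash
python3 - <<'E'
from h import *
s=st()
for i in range(6):
    im=capture('wrist');h=cv2.cvtColor(im,cv2.COLOR_RGB2HSV);m=((h[...,0]<8)|(h[...,0]>172))&(h[...,1]>150)&(h[...,2]>90);m[:, :120]=0;m[:,400:]=0;m[:150]=0
    k,l,stt,ce=cv2.connectedComponentsWithStats(m.astype(np.uint8));print([(int(stt[j,4]),ce[j].round(1).tolist()) for j in range(1,k) if stt[j,4]>25],sense()['contact_force'][1].round(2))
save('w3',im)
print(proj('wrist',[.524,-.1033,.162],s),proj('wrist',[.507,-.1033,.171],s))
E
```

```text
t 9.15 p [ 0.5049 -0.1024  0.1579] F [-0.47 -0.31  0.12] w 0.555 g 0.0 j [-0.37  0.13  1.74  0.    1.28 -1.94]
[(340, [249.1, 270.6])] 0.12
[(348, [266.5, 270.6])] -0.51
[(352, [280.3, 271.3])] -0.28
[(348, [287.3, 272.1])] -0.38
[(348, [285.7, 272.0])] -0.43
[(355, [276.5, 271.2])] 0.26
[251.56686212 270.32183859] [251.32587475 248.57316106]
```

View pics/w3.png

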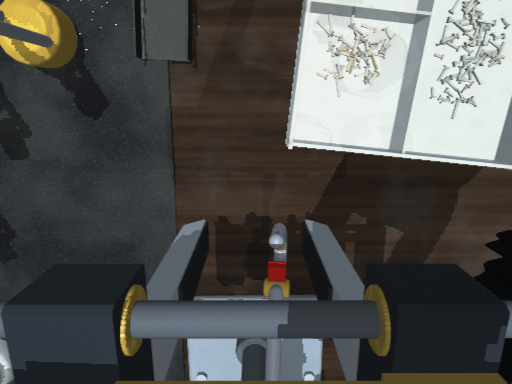

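The view shows the hook tip at (277,243) between the open fingers at columns 207 and 305, with the red keeper at (277,271). Closing slowly.

Request:
{"method": "send_rows", "body": {
  "commands": [
    {"claw":-0.05,"dp":[0,0,0],"dr":[0,0,0]},
    {"claw":0.0,"dp":[0,0,0],"dr":[0,0,0]},
    {"claw":0.04,"dp":[0,0,0],"dr":[0,0,0]},
    {"claw":0.08,"dp":[0,0,0],"dr":[0,0,0]},
    {"claw":0.12,"dp":[0,0,0],"dr":[0,0,0]},
    {"claw":0.16,"dp":[0,0,0],"dr":[0,0,0]},
    {"claw":0.2,"dp":[0,0,0],"dr":[0,0,0]},
    {"claw":0.23,"dp":[0,0,0],"dr":[0,0,0]},
    {"claw":0.26,"dp":[0,0,0],"dr":[0,0,0]},
    {"claw":0.29,"dp":[0,0,0],"dr":[0,0,0]},
    {"claw":0.32,"dp":[0,0,0],"dr":[0,0,0]},
    {"claw":0.35,"dp":[0,0,0],"dr":[0,0,0]},
    {"claw":0.38,"dp":[0,0,0],"dr":[0,0,0]},
    {"claw":0.41,"dp":[0,0,0],"dr":[0,0,0]},
    {"claw":0.44,"dp":[0,0,0],"dr":[0,0,0]},
    {"claw":0.47,"dp":[0,0,0],"dr":[0,0,0]},
    {"claw":0.5,"dp":[0,0,0],"dr":[0,0,0]},
    {"claw":0.53,"dp":[0,0,0],"dr":[0,0,0]},
    {"claw":0.56,"dp":[0,0,0],"dr":[0,0,0]},
    {"claw":0.59,"dp":[0,0,0],"dr":[0,0,0]}
  ],
  "force": 3
}}

```text
t: 11.45
position: [0.5049, -0.1024, 0.1579]
orientation: [0.0, 0.0, 1.0, -0.0]
contact_force: [0.3, 0.1, 0.1]
grip_width: 0.209
grasp_force: 0.0
```

Request:
{"method": "send_rows", "body": {
  "commands": [
    {"claw":0.62,"dp":[0,0,0],"dr":[0,0,0]},
    {"claw":0.64,"dp":[0,0,0],"dr":[0,0,0]},
    {"claw":0.66,"dp":[0,0,0],"dr":[0,0,0]},
    {"claw":0.68,"dp":[0,0,0],"dr":[0,0,0]},
    {"claw":0.7,"dp":[0,0,0],"dr":[0,0,0]},
    {"claw":0.72,"dp":[0,0,0],"dr":[0,0,0]},
    {"claw":0.74,"dp":[0,0,0],"dr":[0,0,0]},
    {"claw":0.76,"dp":[0,0,0],"dr":[0,0,0]},
    {"claw":0.78,"dp":[0,0,0],"dr":[0,0,0]},
    {"claw":0.8,"dp":[0,0,0],"dr":[0,0,0]},
    {"claw":0.82,"dp":[0,0,0],"dr":[0,0,0]},
    {"claw":0.84,"dp":[0,0,0],"dr":[0,0,0]},
    {"claw":0.86,"dp":[0,0,0],"dr":[0,0,0]},
    {"claw":0.86,"dp":[0,0,0],"dr":[0,0,0]}
  ]
}}

```text
t: 12.85
position: [0.5049, -0.1024, 0.158]
orientation: [-0.0, 0.0, 1.0, -0.0]
contact_force: [0.2, 0.1, -0.2]
grip_width: 0.084
grasp_force: 3.0
```

```bash
cat >> h.py <<'E'
def keeper():
    t=sense()['t'];im=capture('wrist');h=cv2.cvtColor(im,cv2.COLOR_RGB2HSV);m=((h[...,0]<8)|(h[...,0]>172))&(h[...,1]>150)&(h[...,2]>90);m[:, :120]=0;m[:,400:]=0;m[:150]=0
    k,l,stt,ce=cv2.connectedComponentsWithStats(m.astype(np.uint8));j=1+np.argmax(stt[1:,4]);return im,t,int(stt[j,4]),ce[j].round(1)
E
python3 - <<'E'
from h import *
s=st()
for i in range(5): r=keeper();print(r[1:])
print(proj('wrist',[.524,-.1033,.162],s));st()
E
```

```text
t 12.85 p [ 0.5049 -0.1024  0.158 ] F [ 0.22  0.08 -0.22] w 0.084 g 3.0 j [-0.37  0.13  1.74 -0.    1.28 -1.94]
(12.85, 298, array([255. , 271.5]))
(12.9, 299, array([255.1, 271.4]))
(12.95, 298, array([255. , 271.5]))
(13.0, 299, array([255.1, 271.4]))
(13.05, 298, array([255. , 271.5]))
[251.65174021 270.35538091]
t 13.1 p [ 0.5049 -0.1024  0.158 ] F [-0.21 -0.07 -0.78] w 0.077 g 3.0 j [-0.37  0.13  1.74 -0.    1.28 -1.94]
```

The hook is held at column 255. The swing centre implies about 251.5, so it sits roughly 3 mm to +y of plumb. I shift it, let go gently and measure.

Request:
{"method": "send_rows", "body": {
  "commands": [
    {"claw":0.86,"dp":[0,-1,0],"dr":[0,0,0]},
    {"claw":0.86,"dp":[0,-2,0],"dr":[0,0,0]},
    {"claw":0.86,"dp":[0,-3,0],"dr":[0,0,0]},
    {"claw":0.86,"dp":[0,-3,0],"dr":[0,0,0]},
    {"claw":0.86,"dp":[0,-3,0],"dr":[0,0,0]},
    {"claw":0.86,"dp":[0,-3,0],"dr":[0,0,0]},
    {"claw":0.8,"dp":[0,-3,0],"dr":[0,0,0]},
    {"claw":0.7,"dp":[0,-3,0],"dr":[0,0,0]},
    {"claw":0.6,"dp":[0,-3,0],"dr":[0,0,0]}
  ]
}}

```text
t: 14.0
position: [0.5049, -0.1054, 0.158]
orientation: [-0.0, 0.0, 1.0, -0.0]
contact_force: [0.8, 0.1, -0.1]
grip_width: 0.191
grasp_force: 0.0
```

```bash
python3 - <<'E'
from h import *
s=st();x=[];g=[]
for i in range(15):
    r=keeper();x.append(r[3][0])
x=np.array(x);print(x, (x.max()+x.min())/2);s=st();a=proj('wrist',[.524,-.1033,.162],s);print(a,proj('wrist',[.524,-.1023,.162],s)-a)
E
```

```text
t 14.0 p [ 0.5049 -0.1054  0.158 ] F [ 0.77  0.1  -0.06] w 0.191 g 0.0 j [-0.37  0.13  1.74 -0.    1.28 -1.94]
[258.5 258.7 258.5 257.7 257.  256.2 255.5 255.3 255.5 255.6 256.5 257.5
 258.3 258.5 258.6] 257.0
t 14.75 p [ 0.5049 -0.1054  0.158 ] F [ 0.52  0.8  -0.08] w 0.201 g 0.0 j [-0.37  0.13  1.74  0.    1.28 -1.94]
[256.99148249 270.2555488 ] [ 1.79661735e+00 -1.28005393e-03]
```

The released swing is centred at column 257.0, so plumb is at y = -0.1033, and its amplitude is about 0.9 mm. I shift +1.1 mm, close once more and release.

Request:
{"method": "send_rows", "body": {
  "commands": [
    {"claw":0.65,"dp":[0,1.1,0],"dr":[0,0,0]},
    {"claw":0.7,"dp":[0,1.1,0],"dr":[0,0,0]},
    {"claw":0.74,"dp":[0,1.1,0],"dr":[0,0,0]},
    {"claw":0.77,"dp":[0,1.1,0],"dr":[0,0,0]},
    {"claw":0.8,"dp":[0,1.1,0],"dr":[0,0,0]},
    {"claw":0.83,"dp":[0,1.1,0],"dr":[0,0,0]},
    {"claw":0.86,"dp":[0,1.1,0],"dr":[0,0,0]},
    {"claw":0.86,"dp":[0,1.1,0],"dr":[0,0,0]},
    {"claw":0.86,"dp":[0,1.1,0],"dr":[0,0,0]},
    {"claw":0.86,"dp":[0,1.1,0],"dr":[0,0,0]},
    {"claw":0.86,"dp":[0,1.1,0],"dr":[0,0,0]},
    {"claw":0.8,"dp":[0,1.1,0],"dr":[0,0,0]},
    {"claw":0.7,"dp":[0,1.1,0],"dr":[0,0,0]},
    {"claw":0.6,"dp":[0,1.1,0],"dr":[0,0,0]},
    {"claw":0.4,"dp":[0,1.1,0],"dr":[0,0,0]},
    {"claw":0.2,"dp":[0,1.1,0],"dr":[0,0,0]}
  ],
  "force": 3
}}

```text
t: 16.35
position: [0.5049, -0.1043, 0.158]
orientation: [0.0, 0.0, 1.0, 0.0]
contact_force: [0.4, 0.7, 0.2]
grip_width: 0.335
grasp_force: 0.0
```

```bash
python3 - <<'E'
from h import *
x=[]
for i in range(14):
    r=keeper();x.append(r[3][0])
x=np.array(x);print(x, (x.max()+x.min())/2,r[3]);s=st()
save('w4',r[0][190:360,140:380])
# weight A spots from the initial pictures
for q in ('weight',):
  print([(round(r['conf'],2),np.round(r['pixel'],1).tolist()) for r in models.tip_of('wrist',q)])
print(go([.50,-.395,.40],90))
E
```

```text
[255.1 255.1 255.1 255.1 255.1 255.1 255.1 255.  254.9 254.9 254.8 254.9
 255.  255.1] 254.95 [255.1 270.7]
t 17.05 p [ 0.5049 -0.1043  0.158 ] F [-0.88  0.09 -0.14] w 0.397 g 0.0 j [-0.37  0.13  1.74 -0.    1.28 -1.94]
[(0.66, [47.7, 36.1])]
(array([   4.9, -290.7, -242.1]), array([ 0., -0., -0.]))
```

The hook now hangs plumb and still, with column variation under 0.3 px. Backing out, rising, and going to look at weight A from above.

Request:
{"method": "send_rows", "body": {
  "commands": [
    {"claw":-0.2,"dp":[15,0,0],"dr":[0,0,0]},
    {"claw":-0.2,"dp":[40,0,0],"dr":[0,0,0]},
    {"claw":-0.2,"dp":[70,0,0],"dr":[0,0,0]},
    {"claw":-0.2,"dp":[75,0,-30],"dr":[0,0,0]},
    {"claw":-0.2,"dp":[75,-20,-80],"dr":[0,0,0]},
    {"claw":-0.2,"dp":[60,-50,-120],"dr":[0,0,0]},
    {"claw":-0.2,"dp":[40,-90,-160],"dr":[0,0,0]},
    {"claw":-0.2,"dp":[10,-140,-202],"dr":[0,0,0]},
    {"claw":-0.2,"dp":[-20,-180,-202],"dr":[0,0,0]},
    {"claw":-0.2,"dp":[-50,-225,-202],"dr":[0,0,0]},
    {"claw":-0.2,"dp":[-75,-270,-202],"dr":[0,0,0]},
    {"claw":-0.2,"dp":[-75,-296,-202],"dr":[0,0,0]},
    {"claw":-0.2,"dp":[-75,-296,-202],"dr":[0,0,0]},
    {"claw":-0.2,"dp":[-75,-296,-202],"dr":[0,0,0]},
    {"claw":-0.2,"dp":[-75,-296,-202],"dr":[0,0,0]}
  ]
}}

```text
t: 18.6
position: [0.5798, -0.3999, 0.3596]
orientation: [-0.0, 0.0, 1.0, 0.001]
contact_force: [0.1, 0.3, 0.2]
grip_width: 0.604
grasp_force: 0.0
```

```bash
python3 - <<'E'
from h import *
s=st();im=capture('wrist');save('w5',im)
print(models.tip_of('wrist','weight'),models.spot_in('wrist','weight'))
h=cv2.cvtColor(im,cv2.COLOR_RGB2HSV);m=((h[...,0]>26)&(h[...,0]<34)&(h[...,1]>200)&(h[...,2]>120)).astype(np.uint8)
for c in cv2.findContours(m,0,2)[0]:
    if cv2.contourArea(c)>200: print(cv2.minAreaRect(c),cv2.contourArea(c))
print(proj('wrist',[.53,-.40,.209],s),proj('wrist',[.53,-.40,.0],s))
E
```

```text
t 18.6 p [ 0.5798 -0.3999  0.3596] F [0.12 0.31 0.2 ] w 0.604 g 0.0 j [-0.73  0.43  0.94  0.    1.77 -2.3 ]
[{'pixel': [255.2, 111.3], 'conf': 0.74}, {'pixel': [277.6, 37.3], 'conf': 0.72}, {'pixel': [330.9, 2.9], 'conf': 0.61}] [{'box': [284.5, 30.0, 55.4, 56.4], 'conf': 0.96}, {'box': [253.4, 114.2, 41.6, 39.7], 'conf': 0.58}, {'box': [337.7, 12.7, 47.2, 25.4], 'conf': 0.58}]
((255.1065216064453, 119.95562744140625), (25.84615707397461, 20.846155166625977), 67.38013458251953) 480.5
[253.4416716 126.6137935] [253.76178968 117.72323081]
```

View pics/w5.png

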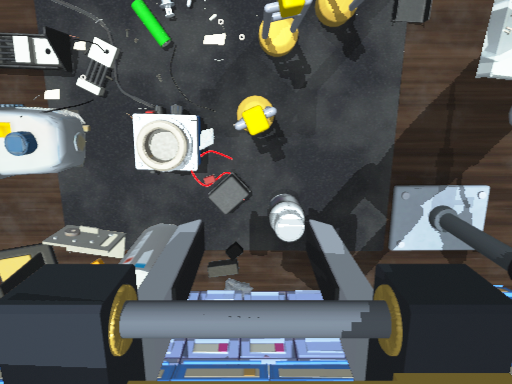

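The wrist view shows weight A's yellow block at (255,120) with its bar ends at (240,125) and (270,112). So its y axis is at world angle about 113°, and it is clear of the relay box at (228,193) and the bottle at (288,215). B at (280,35) and C are nearer the base.

```bash
python3 - <<'E'
from h import *
s=st();im=cv2.imread('pics/w5.png')
for z in(.19,.2,.211): print(z,atz('wrist',(255.1,120),z,s).round(4))
print('base',atz('wrist',(255.2,111.3),.002,s).round(4))
B=atz('wrist',(255.1,120),.203,s);print(go([B[0],B[1],.25],112.6,s),go([B[0],B[1],.181],112.6,s))
# bars: grey direction via contour of non-mat around the block
g=im[95:145,225:285];h=cv2.cvtColor(g,cv2.COLOR_BGR2HSV);m=((h[...,1]<60)&(h[...,2]>110)).astype(np.uint8)
ys,xs=np.nonzero(m);k,l,stt,ce=cv2.connectedComponentsWithStats(m);print([(stt[i].tolist(),(ce[i]+[225,95]).round(1).tolist()) for i in range(1,k) if stt[i,4]>8])
E
```

```text
t 18.75 p [ 0.5799 -0.3989  0.3611] F [ 0.07 -0.24  0.71] w 0.602 g 0.0 j [-0.73  0.43  0.94  0.    1.77 -2.3 ]
0.19 [ 0.5252 -0.3978  0.19  ]
0.2 [ 0.5247 -0.3978  0.2   ]
0.211 [ 0.5242 -0.3978  0.211 ]
base [ 0.521  -0.3975  0.002 ]
(array([ 55.4,   1.3, 111. ]), array([ -0.04,   0.05, -22.53])) (array([ 55.5,   1.3, 180. ]), array([ -0.04,   0.05, -22.53]))
[([38, 11, 14, 12, 113], [269.6, 111.1]), ([8, 23, 14, 12, 101], [239.8, 124.3])]
```

Request:
{"method": "send_rows", "body": {
  "commands": [
    {"claw":-0.3,"dp":[20,0.3,0],"dr":[0,0,-7]},
    {"claw":-0.3,"dp":[40,0.3,20],"dr":[0,0,-14]},
    {"claw":-0.3,"dp":[55.5,0.3,60],"dr":[0,0,-22.8]},
    {"claw":-0.3,"dp":[55.5,0.3,100],"dr":[0,0,-22.8]},
    {"claw":-0.3,"dp":[55.5,0.3,125],"dr":[0,0,-22.8]},
    {"claw":-0.3,"dp":[55.5,0.3,125],"dr":[0,0,-22.8]},
    {"claw":-0.3,"dp":[55.5,0.3,125],"dr":[0,0,-22.8]}
  ]
}}

```text
t: 19.45
position: [0.5246, -0.3993, 0.2362]
orientation: [0.0, -0.198, 0.98, -0.0]
contact_force: [-0.8, -0.4, 0.0]
grip_width: 0.653
grasp_force: 0.0
```

```bash
python3 - <<'E'
from h import *
s=st();im=capture('wrist');h=cv2.cvtColor(im,cv2.COLOR_RGB2HSV);m=((h[...,0]>26)&(h[...,0]<34)&(h[...,1]>200)&(h[...,2]>120)).astype(np.uint8)
for c in cv2.findContours(m,0,2)[0]:
    if cv2.contourArea(c)>400: print(cv2.minAreaRect(c),cv2.contourArea(c));r=cv2.minAreaRect(c)[0];print(atz('wrist',r,.205,s))
save('w6',im)
print(go([.5246,-.3978,.181],113,s))
E
```

```text
t 19.45 p [ 0.5246 -0.3993  0.2362] F [-0.84 -0.43  0.01] w 0.653 g 0.0 j [-0.78  0.36  1.28 -0.    1.5  -2.75]
((255.5, 212.5), (45.0, 31.0), 90.0) 1309.0
[ 0.52149006 -0.39931545  0.205     ]
((374.49615478515625, 70.81477355957031), (46.06328582763672, 46.317779541015625), 14.743562698364258) 1863.5
[ 0.41559785 -0.36925375  0.205     ]
(array([-0.6,  1.5, 55.2]), array([-0.05,  0.02, -0.15]))
```

View pics/w6.png

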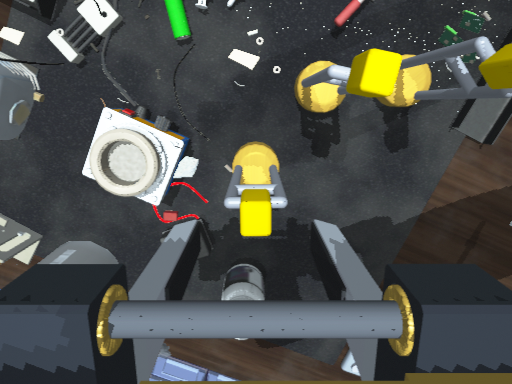

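The wrist view shows the block at (255.5,212), square to and centred between the fingers, with the neighbour at (375,72) well clear. I check where the bar sits in tool x, then descend.

```bash
python3 - <<'E'
from h import *
s=st();q=s['orientation'];T=R.from_quat([q[1],q[2],q[3],q[0]])
im=cv2.cvtColor(cv2.imread('pics/w6.png'),cv2.COLOR_BGR2HSV)
print('V col',im[180:242,255,2].tolist())
for r,z in((235,.211),(190,.175),(190,.211),(198,.211)): print(r,z,(T.inv().apply(atz('wrist',(255.5,r),z,s)-s['position'])*1000).round(1))
E
```

```text
t 19.5 p [ 0.5253 -0.4002  0.2376] F [ 0.03 -0.3   0.58] w 0.648 g 0.0 j [-0.78  0.36  1.28 -0.    1.5  -2.75]
V col [253, 253, 253, 251, 181, 200, 225, 232, 228, 174, 171, 173, 173, 175, 175, 177, 178, 179, 180, 180, 188, 228, 251, 253, 254, 254, 254, 254, 254, 254, 254, 254, 254, 254, 254, 254, 254, 254, 254, 254, 254, 254, 254, 254, 254, 254, 254, 254, 254, 254, 253, 253, 253, 254, 250, 235, 114, 63, 58, 41, 41, 39]
235 0.211 [-10.7   1.3  26.6]
190 0.175 [ 9.8  1.4 62.6]
190 0.211 [18.9  1.3 26.6]
198 0.211 [13.8  1.3 26.6]
```

Request:
{"method": "send_rows", "body": {
  "commands": [
    {"claw":-0.3,"dp":[0,0.5,15],"dr":[0,0,0]},
    {"claw":-0.3,"dp":[0,0.5,35],"dr":[0,0,0]},
    {"claw":-0.3,"dp":[0,0.5,45],"dr":[0,0,0]},
    {"claw":-0.3,"dp":[0,0.5,50],"dr":[0,0,0]},
    {"claw":-0.3,"dp":[0,0.5,54],"dr":[0,0,0]},
    {"claw":-0.3,"dp":[0,0.5,55],"dr":[0,0,0]},
    {"claw":-0.3,"dp":[0,0.5,55],"dr":[0,0,0]}
  ]
}}

```text
t: 20.2
position: [0.5245, -0.3999, 0.1805]
orientation: [0.0, -0.198, 0.98, -0.0]
contact_force: [-0.4, -0.2, -0.7]
grip_width: 0.65
grasp_force: 0.0
```

Request:
{"method": "send_rows", "body": {
  "commands": [
    {"claw":0.2,"dp":[0,0,0],"dr":[0,0,0]},
    {"claw":0.6,"dp":[0,0,0],"dr":[0,0,0]},
    {"claw":1,"dp":[0,0,0],"dr":[0,0,0]},
    {"claw":1,"dp":[0,0,0],"dr":[0,0,0]},
    {"claw":1,"dp":[0,0,0],"dr":[0,0,0]},
    {"claw":1,"dp":[0,0,0],"dr":[0,0,0]},
    {"claw":1,"dp":[0,0,0],"dr":[0,0,0]},
    {"claw":1,"dp":[0,0,0],"dr":[0,0,0]},
    {"claw":1,"dp":[0,0,0],"dr":[0,0,0]},
    {"claw":1,"dp":[0,0,0],"dr":[0,0,0]}
  ],
  "force": 40
}}

```text
t: 21.2
position: [0.5242, -0.3995, 0.18]
orientation: [-0.0, -0.198, 0.98, 0.0]
contact_force: [-0.6, 0.8, 0.2]
grip_width: 0.211
grasp_force: 40.0
```

Request:
{"method": "send_rows", "body": {
  "commands": [
    {"claw":1,"dp":[0,0,-10],"dr":[0,0,0]},
    {"claw":1,"dp":[0,0,-30],"dr":[0,0,0]},
    {"claw":1,"dp":[0,0,-60],"dr":[0,0,0]},
    {"claw":1,"dp":[0,0,-100],"dr":[0,0,0]},
    {"claw":1,"dp":[0,0,-140],"dr":[0,0,0]},
    {"claw":1,"dp":[0,0,-165],"dr":[0,0,0]},
    {"claw":1,"dp":[0,0,-165],"dr":[0,0,0]},
    {"claw":1,"dp":[0,0,-165],"dr":[0,0,0]}
  ]
}}

```text
t: 22.0
position: [0.524, -0.3994, 0.3445]
orientation: [-0.0, -0.198, 0.98, 0.0]
contact_force: [-0.6, 0.9, -2.5]
grip_width: 0.21
grasp_force: 40.0
```

```bash
python3 - <<'E'
from h import *
F=[]
for i in range(4): capture('wrist');F.append(sense()['contact_force'])
print(np.mean(F,0));s=st();save('w7',capture('wrist'))
print(go([.47,-.1043,.36],90))
E
```

```text
[ 0.29977911 -0.20605996 -2.56882863]
t 22.2 p [ 0.5233 -0.3987  0.3417] F [ 0.15 -0.11 -2.22] w 0.21 g 39.97 j [-0.78  0.33  1.12 -0.    1.7  -2.75]
(array([-64.8, 292.3, -16.7]), array([ 0.23, -0.15, 22.8 ]))
```

The weight is lifted (2.6 N, about 0.26 kg). I plan the entry from the front, with the lower bar above the tip and the hook passing through the window.

```bash
python3 - <<'E'
from h import *
s=st()
for p in([.52,-.2,.39],[.43,-.1043,.36],[.43,-.1043,.235]): print(p,go(p,90,s))
E
```

```text
t 22.25 p [ 0.5235 -0.3989  0.3421] F [-0.18  0.55 -2.71] w 0.211 g 39.97 j [-0.78  0.33  1.11 -0.    1.7  -2.75]
[0.52, -0.2, 0.39] (array([-73.8, 184.9, -47.2]), array([ 0.23, -0.15, 22.8 ]))
[0.43, -0.1043, 0.36] (array([-27.9, 307.8, -16.6]), array([ 0.23, -0.15, 22.8 ]))
[0.43, -0.1043, 0.235] (array([-28.2, 307.3, 108.4]), array([ 0.23, -0.15, 22.8 ]))
```

Request:
{"method": "send_rows", "body": {
  "commands": [
    {"claw":1,"dp":[-15,37,-45],"dr":[0,0,4]},
    {"claw":1,"dp":[-30,74,-47],"dr":[0,0,8]},
    {"claw":1,"dp":[-45,110,-47],"dr":[0,0,12]},
    {"claw":1,"dp":[-60,148,-47],"dr":[0,0,16]},
    {"claw":1,"dp":[-74,185,-47],"dr":[0,0,20]},
    {"claw":1,"dp":[-60,225,-37],"dr":[0,0,22.8]},
    {"claw":1,"dp":[-45,265,-27],"dr":[0,0,22.8]},
    {"claw":1,"dp":[-28,295,-17],"dr":[0.2,-0.1,22.8]},
    {"claw":1,"dp":[-28,307.5,20],"dr":[0.2,-0.1,22.8]},
    {"claw":1,"dp":[-28,307.5,60],"dr":[0.2,-0.1,22.8]},
    {"claw":1,"dp":[-28,307.5,90],"dr":[0.2,-0.1,22.8]},
    {"claw":1,"dp":[-28,307.5,108],"dr":[0.2,-0.1,22.8]},
    {"claw":1,"dp":[-28,307.5,108],"dr":[0.2,-0.1,22.8]},
    {"claw":1,"dp":[-28,307.5,108],"dr":[0.2,-0.1,22.8]},
    {"claw":1,"dp":[-28,307.5,108],"dr":[0.2,-0.1,22.8]}
  ]
}}

```text
t: 23.75
position: [0.4318, -0.1057, 0.2384]
orientation: [0.002, 0.0, 1.0, -0.002]
contact_force: [-0.5, -0.4, -2.3]
grip_width: 0.207
grasp_force: 40.0
```

```bash
python3 - <<'E'
from h import *
for i in range(4): r=keeper();print(r[2:],end=' ')
s=st();print(s['orientation'])
print(proj('wrist',[.524,-.1033,.162],s));save('w8',r[0])
print(go([.5215,-.1043,.235],90,s))
print(proj('scene',[.686-.166,-.1033,.162]),proj('scene',[.686-.179,-.1033,.171]))
E
```

```text
(12, array([256.5, 299. ])) (12, array([256.5, 299. ])) (12, array([256.5, 299. ])) (12, array([256.5, 299. ])) t 23.95 p [ 0.4315 -0.1056  0.2381] F [ 0.81  0.27 -1.6 ] w 0.212 g 40.0 j [-0.43 -0.11  1.8  -0.    1.44 -2.  ]
[ 2.19783453e-03  4.67144560e-05  9.99995578e-01 -2.00292938e-03]
[256.8381377  304.83340746]
(array([-90. ,   1.3,   3.5]), array([-0.23,  0.25, -0.01]))
[210.96455305 194.46603264] [207.95265812 194.28714294]
```

Request:
{"method": "send_rows", "body": {
  "commands": [
    {"claw":1,"dp":[-20,1.3,0],"dr":[-0.2,0.2,0]},
    {"claw":1,"dp":[-40,1.3,0],"dr":[-0.2,0.2,0]},
    {"claw":1,"dp":[-55,1.3,0],"dr":[-0.2,0.2,0]},
    {"claw":1,"dp":[-70,1.3,0],"dr":[-0.2,0.2,0]},
    {"claw":1,"dp":[-80,1.3,0],"dr":[-0.2,0.2,0]},
    {"claw":1,"dp":[-87,1.3,0],"dr":[-0.2,0.2,0]},
    {"claw":1,"dp":[-90,1.3,0],"dr":[-0.2,0.2,0]},
    {"claw":1,"dp":[-90,1.3,0],"dr":[-0.2,0.2,0]},
    {"claw":1,"dp":[-90,1.3,0],"dr":[-0.2,0.2,0]}
  ]
}}

```text
t: 24.85
position: [0.5204, -0.1039, 0.2371]
orientation: [-0.001, 0.0, 1.0, 0.0]
contact_force: [-1.1, 0.4, -1.6]
grip_width: 0.207
grasp_force: 40.0
```

```bash
python3 - <<'E'
from h import *
F=[]
for i in range(5): im=capture('scene');F.append(sense()['contact_force'])
print(np.mean(F,0).round(2));s=st();save('s3',im)
h=cv2.cvtColor(im,cv2.COLOR_RGB2HSV);m=((h[...,0]<8)|(h[...,0]>172))&(h[...,1]>130)&(h[...,2]>80)
k,l,stt,ce=cv2.connectedComponentsWithStats(m[100:220,180:270].astype(np.uint8));print([(stt[i].tolist(),(ce[i]+[180,100]).round(1)) for i in range(1,k)])
m=(h[...,0]>26)&(h[...,0]<34)&(h[...,1]>180)&(h[...,2]>120)
k,l,stt,ce=cv2.connectedComponentsWithStats(m[100:260,180:270].astype(np.uint8));print([(stt[i].tolist(),(ce[i]+[180,100]).round(1)) for i in range(1,k) if stt[i,4]>9])
for n,P in dict(keeper=[.686-.166,-.1033,.162],tip=[.686-.179,-.1033,.171],bar=[.5215,-.1033,.190],barL=[.5215,-.0843,.190],barR=[.5215,-.1223,.19],block=[.5215,-.1033,.250]).items(): print(n,proj('scene',P).round(1))
print(proj('wrist',[.524,-.1033,.162],s))
E
```

```text
[-0.02 -0.35 -2.48]
t 25.1 p [ 0.5206 -0.1039  0.2373] F [-0.4  -0.15 -2.08] w 0.207 g 40.0 j [-0.36  0.09  1.61 -0.    1.44 -1.93]
[([54, 15, 4, 3, 9], array([235.7, 116.1])), ([30, 93, 4, 3, 9], array([211.3, 193.8]))]
[]
keeper [211.  194.5]
tip [208.  194.3]
bar [210.1 185.2]
barL [203.8 183.6]
barR [216.6 186.8]
block [207.6 165. ]
[254.39722516 203.27080634]
```

The scene picture has the keeper at (211.3,193.8), against a prediction of (211.0,194.5). So the model fits, and the bar is above the throat with no contact force. Lowering in steps.

Request:
{"method": "send_rows", "body": {
  "commands": [
    {"claw":1,"dp":[-1,-0.4,5],"dr":[0,0,0]},
    {"claw":1,"dp":[-1,-0.4,10],"dr":[0,0,0]},
    {"claw":1,"dp":[-1,-0.4,14],"dr":[0,0,0]},
    {"claw":1,"dp":[-1,-0.4,17],"dr":[0,0,0]},
    {"claw":1,"dp":[-1,-0.4,17],"dr":[0,0,0]},
    {"claw":1,"dp":[-1,-0.4,17],"dr":[0,0,0]}
  ]
}}

```text
t: 25.7
position: [0.5218, -0.1043, 0.22]
orientation: [-0.001, 0.0, 1.0, 0.0]
contact_force: [-0.9, 0.7, -2.3]
grip_width: 0.21
grasp_force: 40.0
```

Request:
{"method": "send_rows", "body": {
  "commands": [
    {"claw":1,"dp":[0,0,2],"dr":[0,0,0]},
    {"claw":1,"dp":[0,0,4],"dr":[0,0,0]},
    {"claw":1,"dp":[0,0,4],"dr":[0,0,0]}
  ]
}}

```text
t: 26.0
position: [0.5218, -0.1043, 0.216]
orientation: [-0.001, 0.0, 1.0, 0.0]
contact_force: [0.3, -0.2, -1.9]
grip_width: 0.21
grasp_force: 40.0
```

Request:
{"method": "send_rows", "body": {
  "commands": [
    {"claw":1,"dp":[0,0,2],"dr":[0,0,0]},
    {"claw":1,"dp":[0,0,4],"dr":[0,0,0]},
    {"claw":1,"dp":[0,0,4],"dr":[0,0,0]}
  ]
}}

```text
t: 26.3
position: [0.5222, -0.1045, 0.2127]
orientation: [-0.0, 0.0, 1.0, -0.0]
contact_force: [-1.5, -0.2, 1.4]
grip_width: 0.208
grasp_force: 40.0
```

The keeper is engaged, about 4 N over the hanging weight. Continuing.

Request:
{"method": "send_rows", "body": {
  "commands": [
    {"claw":1,"dp":[0,0,1.5],"dr":[0,0,0]},
    {"claw":1,"dp":[0,0,3],"dr":[0,0,0]},
    {"claw":1,"dp":[0,0,3],"dr":[0,0,0]}
  ]
}}

```text
t: 26.6
position: [0.5225, -0.1045, 0.2097]
orientation: [0.0, 0.0, 1.0, 0.0]
contact_force: [0.8, -0.2, 3.5]
grip_width: 0.212
grasp_force: 40.0
```

Request:
{"method": "send_rows", "body": {
  "commands": [
    {"claw":1,"dp":[0,0,1.5],"dr":[0,0,0]},
    {"claw":1,"dp":[0,0,3],"dr":[0,0,0]},
    {"claw":1,"dp":[0,0,3],"dr":[0,0,0]}
  ]
}}

```text
t: 26.9
position: [0.5213, -0.1042, 0.2058]
orientation: [-0.001, 0.0, 1.0, 0.0]
contact_force: [-0.5, -0.6, 3.5]
grip_width: 0.21
grasp_force: 40.0
```

Request:
{"method": "send_rows", "body": {
  "commands": [
    {"claw":1,"dp":[0,0,1.5],"dr":[0,0,0]},
    {"claw":1,"dp":[0,0,3],"dr":[0,0,0]},
    {"claw":1,"dp":[0,0,3],"dr":[0,0,0]}
  ]
}}

```text
t: 27.2
position: [0.5209, -0.1041, 0.2023]
orientation: [-0.002, 0.0, 1.0, 0.001]
contact_force: [-2.0, -0.2, 1.9]
grip_width: 0.211
grasp_force: 40.0
```

Request:
{"method": "send_rows", "body": {
  "commands": [
    {"claw":1,"dp":[0,0,1.5],"dr":[0,0,0]},
    {"claw":1,"dp":[0,0,3],"dr":[0,0,0]},
    {"claw":1,"dp":[0,0,4],"dr":[0,0,0]},
    {"claw":1,"dp":[0,0,4],"dr":[0,0,0]}
  ]
}}

```text
t: 27.6
position: [0.5208, -0.1041, 0.1983]
orientation: [-0.002, 0.0, 1.0, 0.001]
contact_force: [-3.5, -0.6, 0.4]
grip_width: 0.209
grasp_force: 40.0
```

Request:
{"method": "send_rows", "body": {
  "commands": [
    {"claw":1,"dp":[0,0,1.5],"dr":[0,0,0]},
    {"claw":1,"dp":[0,0,3],"dr":[0,0,0]},
    {"claw":1,"dp":[0,0,3],"dr":[0,0,0]}
  ]
}}

```text
t: 27.9
position: [0.5217, -0.104, 0.1951]
orientation: [-0.001, 0.0, 1.0, 0.001]
contact_force: [0.2, 0.1, -2.4]
grip_width: 0.21
grasp_force: 40.0
```

Request:
{"method": "send_rows", "body": {
  "commands": [
    {"claw":1,"dp":[0,0,1],"dr":[0,0,0]},
    {"claw":1,"dp":[0,0,2],"dr":[0,0,0]},
    {"claw":1,"dp":[0,0,2],"dr":[0,0,0]}
  ]
}}

```text
t: 28.2
position: [0.522, -0.1043, 0.194]
orientation: [-0.0, 0.0, 1.0, 0.0]
contact_force: [-0.1, -0.0, -2.5]
grip_width: 0.213
grasp_force: 40.0
```

The keeper snapped past (x force gone, z back to -2.4 N). Feeling down to the pin and saddle.

Request:
{"method": "send_rows", "body": {
  "commands": [
    {"claw":1,"dp":[0,0,1],"dr":[0,0,0]},
    {"claw":1,"dp":[0,0,2],"dr":[0,0,0]},
    {"claw":1,"dp":[0,0,2],"dr":[0,0,0]}
  ]
}}

```text
t: 28.5
position: [0.5219, -0.1043, 0.1921]
orientation: [-0.0, 0.0, 1.0, 0.0]
contact_force: [-0.2, -0.0, -1.5]
grip_width: 0.211
grasp_force: 40.0
```

Request:
{"method": "send_rows", "body": {
  "commands": [
    {"claw":1,"dp":[0,0,1],"dr":[0,0,0]},
    {"claw":1,"dp":[0,0,1],"dr":[0,0,0]},
    {"claw":1,"dp":[0,0,1],"dr":[0,0,0]}
  ]
}}

```text
t: 28.8
position: [0.522, -0.1044, 0.1913]
orientation: [-0.0, 0.0, 1.0, 0.0]
contact_force: [0.6, 0.1, -1.4]
grip_width: 0.209
grasp_force: 40.0
```

Request:
{"method": "send_rows", "body": {
  "commands": [
    {"claw":1,"dp":[0,0,1],"dr":[0,0,0]},
    {"claw":1,"dp":[0,0,1],"dr":[0,0,0]},
    {"claw":1,"dp":[0,0,1],"dr":[0,0,0]}
  ]
}}

```text
t: 29.1
position: [0.5219, -0.1043, 0.1903]
orientation: [-0.0, 0.0, 1.0, 0.0]
contact_force: [0.8, 0.0, -2.0]
grip_width: 0.214
grasp_force: 40.0
```

Request:
{"method": "send_rows", "body": {
  "commands": [
    {"claw":1,"dp":[0,0,1],"dr":[0,0,0]},
    {"claw":1,"dp":[0,0,1],"dr":[0,0,0]}
  ]
}}

```text
t: 29.3
position: [0.5221, -0.1044, 0.1895]
orientation: [-0.0, 0.0, 1.0, 0.0]
contact_force: [-0.6, 0.2, -0.0]
grip_width: 0.206
grasp_force: 40.0
```

Request:
{"method": "send_rows", "body": {
  "commands": [
    {"claw":1,"dp":[0,0,1],"dr":[0,0,0]},
    {"claw":1,"dp":[0,0,1],"dr":[0,0,0]}
  ]
}}

```text
t: 29.5
position: [0.5224, -0.1045, 0.1889]
orientation: [0.0, 0.0, 1.0, -0.0]
contact_force: [0.4, -0.5, 2.3]
grip_width: 0.208
grasp_force: 40.0
```

Request:
{"method": "send_rows", "body": {
  "commands": [
    {"claw":1,"dp":[0,0,1],"dr":[0,0,0]},
    {"claw":1,"dp":[0,0,1],"dr":[0,0,0]}
  ]
}}

```text
t: 29.7
position: [0.5226, -0.1046, 0.1881]
orientation: [0.001, 0.0, 1.0, -0.0]
contact_force: [1.7, -0.2, 4.5]
grip_width: 0.21
grasp_force: 40.0
```

Request:
{"method": "send_rows", "body": {
  "commands": [
    {"claw":1,"dp":[0,0,1],"dr":[0,0,0]},
    {"claw":1,"dp":[0,0,1.6],"dr":[0,0,0]},
    {"claw":1,"dp":[0,0,1.6],"dr":[0,0,0]}
  ]
}}

```text
t: 30.0
position: [0.523, -0.1048, 0.1873]
orientation: [0.001, 0.0, 1.0, -0.0]
contact_force: [0.2, -0.1, 7.8]
grip_width: 0.21
grasp_force: 40.0
```

```bash
python3 - <<'E'
from h import *
F=[]
for i in range(6): im=capture('scene');F.append(sense()['contact_force'])
print(np.round(F,1).tolist(),np.mean(F,0));st()
E
```

```text
[[0.1, 0.2, 7.0], [0.8, 1.0, 7.4], [0.8, 0.9, 7.5], [1.8, -0.5, 7.2], [0.4, 0.4, 6.3], [1.5, -0.2, 7.1]] [0.91968388 0.29151778 7.09822737]
t 30.3 p [ 0.523  -0.1048  0.1873] F [ 1.53 -0.19  7.11] w 0.208 g 40.0 j [-0.36  0.13  1.67 -0.    1.34 -1.93]
```

Request:
{"method": "send_rows", "body": {
  "commands": [
    {"claw":1,"dp":[0,0,0.5],"dr":[0,0,0]},
    {"claw":1,"dp":[0,0,0.9],"dr":[0,0,0]},
    {"claw":1,"dp":[0,0,0.9],"dr":[0,0,0]},
    {"claw":1,"dp":[0,0,0.9],"dr":[0,0,0]},
    {"claw":1,"dp":[0,0,0.9],"dr":[0,0,0]},
    {"claw":1,"dp":[0,0,0.9],"dr":[0,0,0]},
    {"claw":1,"dp":[0,0,0.9],"dr":[0,0,0]},
    {"claw":1,"dp":[0,0,0.9],"dr":[0,0,0]}
  ]
}}

```text
t: 31.1
position: [0.5232, -0.1049, 0.1868]
orientation: [0.001, 0.0, 1.0, -0.001]
contact_force: [0.0, 0.1, 8.9]
grip_width: 0.208
grasp_force: 40.0
```

```bash
python3 - <<'E'
from h import *
F=[]
for i in range(4): im=capture('scene');F.append(sense()['contact_force'])
print(np.mean(F,0));st()
E
```

```text
[0.29837455 0.26203416 8.83064191]
t 31.3 p [ 0.5232 -0.1049  0.1868] F [-0.6   0.32  9.23] w 0.206 g 40.0 j [-0.36  0.13  1.67 -0.    1.34 -1.93]
```

Seated with 8.8 N from the arm plus the weight itself, held for over a second. Unloading, then releasing gently.

Request:
{"method": "send_rows", "body": {
  "commands": [
    {"claw":1,"dp":[0,0,-1],"dr":[0,0,0]},
    {"claw":1,"dp":[0,0,-2],"dr":[0,0,0]},
    {"claw":1,"dp":[0,0,-3],"dr":[0,0,0]},
    {"claw":1,"dp":[0,0,-3.8],"dr":[0,0,0]},
    {"claw":1,"dp":[0,0,-3.8],"dr":[0,0,0]},
    {"claw":1,"dp":[0,0,-3.8],"dr":[0,0,0]},
    {"claw":1,"dp":[0,0,-3.8],"dr":[0,0,0]}
  ]
}}

```text
t: 32.0
position: [0.5221, -0.1043, 0.1886]
orientation: [-0.0, 0.0, 1.0, 0.0]
contact_force: [1.5, -1.0, 3.5]
grip_width: 0.21
grasp_force: 40.0
```

```bash
python3 - <<'E'
from h import *
F=[]
for i in range(4): im=capture('wrist');F.append(sense()['contact_force'])
print(np.mean(F,0));st()
E
```

```text
[1.94894774 0.05842146 4.13732628]
t 32.2 p [ 0.5219 -0.1043  0.1885] F [2.45 0.03 3.71] w 0.209 g 40.0 j [-0.36  0.13  1.67  0.    1.35 -1.93]
```

Request:
{"method": "send_rows", "body": {
  "commands": [
    {"claw":1,"dp":[0,0,-0.7],"dr":[0,0,0]},
    {"claw":1,"dp":[0,0,-1.4],"dr":[0,0,0]},
    {"claw":1,"dp":[0,0,-1.4],"dr":[0,0,0]},
    {"claw":1,"dp":[0,0,-1.4],"dr":[0,0,0]}
  ]
}}

```text
t: 32.6
position: [0.5209, -0.1041, 0.189]
orientation: [-0.002, 0.0, 1.0, 0.001]
contact_force: [1.2, 0.3, 0.5]
grip_width: 0.216
grasp_force: 40.0
```

```bash
python3 - <<'E'
from h import *
F=[]
for i in range(4): im=capture('wrist');F.append(sense()['contact_force'])
print(np.mean(F,0));st()
E
```

```text
[ 0.10895488 -0.08870609 -0.16973663]
t 32.8 p [ 0.5209 -0.1041  0.1892] F [-0.26  0.14 -0.62] w 0.206 g 40.0 j [-0.36  0.13  1.66 -0.    1.35 -1.93]
```

Request:
{"method": "send_rows", "body": {
  "commands": [
    {"claw":1,"dp":[0,0,0],"dr":[0,0,0]},
    {"claw":1,"dp":[0,0,0],"dr":[0,0,0]},
    {"claw":1,"dp":[0,0,0],"dr":[0,0,0]},
    {"claw":0.56,"dp":[0,0,0],"dr":[0,0,0]},
    {"claw":0.54,"dp":[0,0,0],"dr":[0,0,0]},
    {"claw":0.52,"dp":[0,0,0],"dr":[0,0,0]},
    {"claw":0.5,"dp":[0,0,0],"dr":[0,0,0]},
    {"claw":0.48,"dp":[0,0,0],"dr":[0,0,0]},
    {"claw":0.46,"dp":[0,0,0],"dr":[0,0,0]},
    {"claw":0.44,"dp":[0,0,0],"dr":[0,0,0]},
    {"claw":0.4,"dp":[0,0,0],"dr":[0,0,0]},
    {"claw":0.35,"dp":[0,0,0],"dr":[0,0,0]},
    {"claw":0.3,"dp":[0,0,0],"dr":[0,0,0]}
  ],
  "force": 4
}}

```text
t: 34.1
position: [0.5218, -0.1043, 0.1899]
orientation: [-0.001, 0.0, 1.0, 0.0]
contact_force: [-0.2, -0.4, 1.4]
grip_width: 0.346
grasp_force: 0.0
```

```bash
cat >> h.py <<'E'
def block():
    t=sense()['t'];im=capture('wrist');h=cv2.cvtColor(im,cv2.COLOR_RGB2HSV);m=((h[...,0]>26)&(h[...,0]<34)&(h[...,1]>180)&(h[...,2]>100)).astype(np.uint8);m[:,:180]=0;m[:,330:]=0;m[:170]=0
    k,l,stt,ce=cv2.connectedComponentsWithStats(m);j=1+np.argmax(stt[1:,4]);return im,t,int(stt[j,4]),ce[j].round(1)
E
python3 - <<'E'
from h import *
for i in range(14): r=block();print(r[2],r[3],end=' ')
print();st();print(proj('wrist',[.522,-.1033,.219]))
E
```

```text
2544 [258.  243.6] 2547 [258.  243.6] 2549 [258.  243.7] 2549 [257.9 243.7] 2549 [257.9 243.7] 2546 [257.8 243.7] 2541 [257.8 243.7] 2543 [257.8 243.7] 2546 [257.9 243.7] 2552 [257.9 243.6] 2550 [258.  243.6] 2546 [258.  243.7] 2551 [258.  243.6] 2550 [258.1 243.6] 
t 34.8 p [ 0.5218 -0.1043  0.1899] F [-0.2   0.09  0.43] w 0.351 g 0.0 j [-0.36  0.13  1.66  0.    1.35 -1.93]
[255.06929557 258.67946906]
```

The weight hangs still (column variation 0.3 px). Opening wider, rising straight up and backing away.

Request:
{"method": "send_rows", "body": {
  "commands": [
    {"claw":0,"dp":[0,0,0],"dr":[0,0,0]},
    {"claw":-0.2,"dp":[0,0,0],"dr":[0,0,0]},
    {"claw":-0.3,"dp":[0,0,-2],"dr":[0,0,0]},
    {"claw":-0.3,"dp":[0,0,-15],"dr":[0,0,0]},
    {"claw":-0.3,"dp":[0,0,-40],"dr":[0,0,0]},
    {"claw":-0.3,"dp":[0,0,-70],"dr":[0,0,0]},
    {"claw":-0.3,"dp":[10,0,-100],"dr":[0,0,0]},
    {"claw":-0.3,"dp":[40,0,-120],"dr":[0,0,0]},
    {"claw":-0.3,"dp":[80,0,-140],"dr":[0,0,0]},
    {"claw":-0.3,"dp":[100,0,-140],"dr":[0,0,0]},
    {"claw":-0.3,"dp":[100,0,-140],"dr":[0,0,0]},
    {"claw":-0.3,"dp":[100,0,-140],"dr":[0,0,0]}
  ]
}}

```text
t: 36.0
position: [0.4223, -0.1045, 0.3309]
orientation: [0.0, 0.0, 1.0, -0.0]
contact_force: [-0.3, 0.1, -0.7]
grip_width: 0.652
grasp_force: 0.0
```

```bash
python3 - <<'E'
from h import *
def comp(im,m,roi,a=8):
    x0,y0,x1,y1=roi;k,l,stt,ce=cv2.connectedComponentsWithStats(m[y0:y1,x0:x1].astype(np.uint8));return [(stt[i].tolist(),(ce[i]+[x0,y0]).round(1).tolist()) for i in range(1,k) if stt[i,4]>=a]
st()
for n,roi in(('scene',(190,100,260,260)),('top',(150,140,260,300))):
  for i in range(3):
    im=capture(n);h=cv2.cvtColor(im,cv2.COLOR_RGB2HSV)
    red=((h[...,0]<8)|(h[...,0]>172))&(h[...,1]>130)&(h[...,2]>80);yel=(h[...,0]>24)&(h[...,0]<34)&(h[...,1]>150)&(h[...,2]>100)
    print(n,'red',comp(im,red,roi,4),'yel',comp(im,yel,roi,15))
  save(n+'_end',im)
  P=dict(keeper=[.686-.166,-.1033,.162],block=[.522,-.1033,.202],knob=[.679,-.1025,.299]);print({k:proj(n,v).round(1).tolist() for k,v in P.items()})
for i in range(12): print(block()[2:],end=' ')
E
```

```text
t 36.0 p [ 0.4223 -0.1045  0.3309] F [-0.33  0.06 -0.66] w 0.652 g 0.0 j [-0.44 -0.17  1.67  0.    1.64 -2.01]
scene red [([44, 15, 4, 13, 41], [235.6, 120.6])] yel [([15, 75, 9, 14, 77], [208.5, 181.1]), ([52, 128, 14, 19, 168], [249.0, 237.8])]
scene red [([44, 15, 4, 13, 43], [235.7, 120.5])] yel [([15, 75, 9, 14, 79], [208.6, 181.2]), ([52, 128, 14, 19, 167], [249.0, 237.9])]
scene red [([44, 15, 4, 13, 41], [235.6, 120.6])] yel [([15, 75, 9, 14, 79], [208.6, 181.2]), ([52, 128, 14, 19, 166], [249.0, 237.9])]
{'keeper': [211.0, 194.5], 'block': [209.7, 181.2], 'knob': [236.2, 121.3]}
top red [([10, 10, 10, 11, 75], [164.9, 155.2])] yel []
top red [([10, 10, 10, 11, 75], [164.9, 155.2])] yel []
top red [([10, 10, 10, 11, 75], [164.9, 155.2])] yel []
{'keeper': [210.4, 241.4], 'block': [207.7, 237.7], 'knob': [165.7, 154.8]}
(722, array([256.1, 282. ])) (720, array([256.2, 282. ])) (721, array([256.2, 282.1])) (716, array([256.2, 282.1])) (720, array([256.4, 282. ])) (720, array([256.3, 282. ])) (725, array([256.4, 281.9])) (721, array([256.4, 281.9])) (724, array([256.4, 281.9])) (720, array([256.4, 281.9])) (722, array([256.4, 281.8])) (719, array([256.4, 281.8]))
```

Knob and block match the model: block (208.6,181.2) against a predicted (209.7,181.2) for fully home. Next I check the keeper's red numerically near scene pixel (211,194).

```bash
python3 - <<'E'
from h import *
for n in('s3','scene_end'):
    im=cv2.imread(f'pics/{n}.png')[188:202,203:219,::-1].astype(int);print(n)
    d=im[...,0]-(im[...,1]+im[...,2])//2
    for r,row in zip(range(188,202),d): print(r,row.tolist())
print('lower bar',proj('scene',[.522,-.1033,.1415]),'closed keeper',proj('scene',[.522,-.1033,.163]))
E
```

```text
s3
188 [-7, -9, -6, 1, 8, 9, 7, 4, 2, -3, -9, -10, -10, -10, -9, -3]
189 [-6, -9, -7, 1, 12, 16, 15, 16, 15, 7, -5, -8, -7, -9, -9, -6]
190 [-5, -9, -8, 1, 14, 20, 18, 24, 25, 15, 1, 1, 2, -5, -9, -6]
191 [-3, -9, -8, -1, 11, 20, 21, 29, 39, 32, 20, 20, 17, 0, -9, -7]
192 [0, -8, -9, -4, 7, 18, 28, 45, 60, 61, 53, 42, 22, 0, -7, -8]
193 [0, -7, -10, -6, 3, 16, 43, 78, 96, 99, 82, 51, 18, -2, -9, -8]
194 [0, -9, -9, -8, -4, 8, 43, 94, 118, 118, 86, 40, 7, -5, -10, -9]
195 [-2, -9, -10, -11, -9, -5, 14, 58, 91, 91, 55, 14, -3, -8, -9, -8]
196 [0, -8, -10, -12, -11, -12, -4, 15, 41, 42, 17, -1, -7, -9, -10, -8]
197 [-1, -7, -9, -11, -11, -10, -7, -1, 10, 8, -1, -6, -7, -9, -9, -8]
198 [1, -5, -9, -10, -10, -9, -7, -3, 3, 2, -5, -7, -9, -9, -9, -9]
199 [3, -4, -8, -10, -9, -8, -8, -2, 4, 3, -6, -9, -9, -8, -9, -10]
200 [3, -4, -9, -10, -10, -10, -8, -2, 8, 8, -4, -10, -8, -6, -8, -10]
201 [5, -3, -9, -9, -10, -9, -9, 0, 18, 22, 5, -7, -6, -5, -8, -9]
scene_end
188 [-1, 10, 32, 49, 55, 58, 59, 57, 48, 31, 13, -1, -6, -4, 1, 6]
189 [-2, 0, 14, 31, 41, 47, 49, 47, 36, 17, 1, -8, -8, -7, -5,
[... 182 characters left out ...]
, 25, 11, -3, -7, -3]
193 [1, -5, -7, -1, 9, 18, 27, 42, 55, 59, 50, 34, 13, -3, -7, -5]
194 [2, -4, -7, -4, 4, 11, 26, 46, 59, 59, 43, 21, 5, -3, -7, -4]
195 [3, -5, -7, -6, -3, 3, 14, 34, 48, 43, 24, 6, -4, -7, -8, -4]
196 [3, -5, -7, -7, -7, -5, 1, 15, 26, 23, 8, -3, -6, -7, -7, -4]
197 [4, -3, -7, -8, -7, -7, -3, 5, 12, 9, 1, -5, -7, -7, -7, -5]
198 [4, -4, -7, -8, -7, -8, -4, 0, 6, 5, -1, -5, -6, -6, -7, -6]
199 [6, -2, -6, -8, -8, -8, -6, -3, -2, -1, -3, -5, -6, -5, -6, -6]
200 [5, -1, -6, -8, -7, -7, -7, -6, -6, -6, -5, -7, -6, -5, -6, -7]
201 [5, -2, -5, -7, -7, -7, -7, -7, -6, -7, -7, -8, -6, -7, -6, -7]
lower bar [212.17113126 200.44582629] closed keeper [211.32569909 193.74181447]
```

The keeper's red shows at the same pixel (211.4,193.6) as when it was closed before, now in shadow. So it is shut above the bar, and everything is still. Handing in.

```bash
python3 - <<'E'
from h import *
print(workorder.close_job())
E
```

```text
the job is handed in; nothing more can be done
None
```

The bolt is drawn and the hook was steadied plumb. The farthest brass weight is seated at about 11 N, measured on the load pin and including its own weight, and hangs still under the closed keeper; I handed the job in at about 37 s.

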